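Clamp a sample bar in the bench vise

TASK

Clamp the loose aluminium bar in the small bench vise: lower it (do not drop it) onto the two parallels between the jaws, groove up, its long side lengthwise along the jaws and centred on their width. Then push the sliding jaw up firmly, so that the bar is gripped flat between both jaws and still sits down on the parallels; leave the other things on the bench where they are.

Things in the scene. Friction and masses are not known exactly. Their poses are not given: they have to be found in the camera images.
- bar_center (a point): Centre of the aluminium bar (half-way up), a loose block 36 wide (its x) x 90 long (its y) x 60 mm high (z), with a groove 10 mm wide and 5 mm deep along the middle of its top. It starts standing on the worktop, groove up; 0.4 to 0.7 kg. Its two ends are alike.
- bar: The same bar; origin at the centre of its underside, axes as above.
- vise: Small grey bench vise fixed to the worktop, 200 (its x) x 106 mm (y), z up; origin on the worktop under its middle. +x points from the sliding to the fixed jaw, whose flat face is at x = 50 mm (its back at 90). Both jaws are 74 mm wide in y (-37 to 37), tops 62 mm above the worktop. The clamped bar has its centre at x = 32, y = 0, z = 70 mm and stands 38 mm proud of the jaws.
- vise_seat (a point): Point on the face of the fixed jaw, mid-width, level with the tops of the parallels (x = 50, y = 0, z = 40 mm of the vise); axes as the vise. The parallels are two fixed steel strips 6 mm thick, 80 mm long in y, centred at x = 22 and 44 mm; their tops are 40 mm above the worktop, 22 mm below the jaw tops.
- jaw (a joint): Slide of the sliding jaw, m: the jaws stand 32 mm + this value apart. 0 is its stop, 0.055 fully open; 0.004 when it touches the 36 mm bar set against the fixed jaw. It starts 62 to 82 mm apart, moves along the vise's x axis (closing towards +x); a spring helps it shut, so it takes about 1.5 N to close and 8 N to open. Friction holds it where it is left.
- jaw_handle (a point): Point on the axis of the black upright handle post of the sliding jaw, 88 mm above the worktop. The post is 22 mm in diameter, rises 42 mm above the jaw top to 104 mm; its axis lies 30 mm behind the jaw's face; the jaw is 44 mm thick. Push the post to slide the jaw.
- brass_weight: Bystander: brass weight, 22 mm across, 34 mm high; origin at the centre of its underside.
- petri: Bystander: clear petri dish, 63 mm across, 15 mm high; origin at the centre of its underside.
- brown_dropper: Bystander: amber dropper bottle with black top, 34 mm across, 107 mm high; origin at the centre of its underside.
Things that resemble listed ones, but are neither listed nor needed, are in the scene too. Of the things shaped like the bar, the aluminium one is meant.

How it is judged:
On the way:
1. the sliding jaw is pushed firmly (over 2 N) on the bar, which sits on the parallels against the fixed jaw (z of bar_center in the frame of vise between 0.0675 and 0.0725 m and angle between bar_center's own z axis and vertical below 0.05 rad and y of bar_center in the frame of vise between -0.015 and 0.015 m and x of bar_center in the frame of vise between 0.0295 and 0.035 m and angle between the x axis of bar and the x axis of vise, either way round below 0.05 rad and contact force between jaw and bar above 2 N), for 0.02 s.
At the end, for the whole second after the job is handed in: The bar rests on the parallels (within 2.5 mm), groove up, level and in line with the jaws within 0.05 rad, within 15 mm of mid-jaw and 2.5 mm of the fixed jaw; the jaws are 34 to 38.5 mm apart; the bar is at rest (z of bar_center in the frame of vise between 0.0675 and 0.0725 m and angle between bar_center's own z axis and vertical below 0.05 rad and y of bar_center in the frame of vise between -0.015 and 0.015 m and x of bar_center in the frame of vise between 0.0295 and 0.035 m and angle between the x axis of bar and the x axis of vise, either way round below 0.05 rad and value of joint jaw between 0.002 and 0.0065 m and linear speed of bar below 0.02 m/s); the robot touches nothing.
It fails at once if the bar is dropped into the vise (over 0.4 m/s) (horizontal distance between bar_center and vise_seat below 0.05 m and z of bar_center in the frame of vise below 0.1 m and linear speed of bar above 0.4 m/s).
It fails at once if the brass weight is moved by more than 30 mm (distance of brass_weight from where it was at the start of the episode above 0.03 m).
It fails at once if the petri dish is moved by more than 30 mm (distance of petri from where it was at the start of the episode above 0.03 m).
It fails at once if the dropper bottle is moved by more than 30 mm (distance of brown_dropper from where it was at the start of the episode above 0.03 m).
It also fails if it takes over 54 s, if anything falls off the work surface, if the arm or the gripper's body presses on something with over 40 N, if the wrist force passes 120 N, or if a joint passes its speed limit or range.

ROBOT

A 7-joint arm with a two-finger parallel gripper is mounted at the origin on a cart in front of the work surface, level with it; the furniture and walls round the work are solid. World frame = base frame: x ahead of the robot, y to its left, z up, the work surface at z = 0. Lengths are in m, angles in rad, forces in N, time in s.
With the tool pointing down it reaches from about 0.425 to 1.025 m from the base axis. Payload 3.6 kg.
Tool frame: the origin (TCP) lies at the very end of the fingers, on their centre line; the grasp point (between the pads) lies 19 mm behind it; z points along the fingers, x is the direction in which the jaws open and shut, and the axes are right-handed (so a half turn about z gives the same grasp; the last joint's range is limited). The gripper opens to 85 mm and grips with 20 to 120 N. Pads are 22 mm wide; open, the fingers measure 114 mm over their backs; the gripper's body (76 mm by 85 mm) begins 54 mm behind the grasp point. The pads swing forward as they close: fully open they stand 13 mm farther back than shut.
Start: joints at [-1.353, 0.591, 0.048, 1.609, -0.033, 0.943, -0.034], TCP at [0.222, 0.69, 0.2] pointing down, gripper open.
Joint ranges: [-2.69, 2.69], [-0.47, 2.24], [-1.27, 1.36], [0.19, 2.51], [-1.53, 4.68], [0.08, 2.07], [-3.09, 3.09]. Speed limits (rad/s): [2.57, 2.57, 3.14, 3.14, 3.14, 3.14, 3.14].

INTERFACE

Orientations are given as a unit quaternion [x, y, z, w].
In Python, from bench import state, camera, sign_off gives the robot as it stands. The module is installed in compiled form; this text tells all that it offers.
- The arm moves only by the tool apply_moves, never from a script. Its argument "rows" is one flat list of numbers, 7 for each row, row after row: the finger opening in m, from 0 to 0.0854, then the shift along the tool's x, y, z in m, then the turn, a rotation vector about the tool's x, y, z in degrees. In form: [gripper, tx, ty, tz, rx, ry, rz, gripper, tx, ty, tz, rx, ry, rz, ...]. A call has 1 to 5 rows; each row is the pose to reach, as a shift and turn from the pose measured when the call began, along the tool's axes at that moment; what a row does not reach only later rows make up. A row lasts 1/8 s, in which the tool goes at most 62.5 mm and 10.7 degrees, less where a joint would pass 70% of its speed; a pose out of reach is approached as far as the arm can. A call with a gripper value outside its range is refused whole. The fingers move at their own pace and stop on an object; "force" is the grip in N (left out, the last holds). Time passes only in rows, so rows that repeat a pose let the fingers close. It gives the time, the measured TCP pose, the force and the opening at its end, in the units of the state.
- state(): the state, without advancing time (a new reading comes with each control period).
- camera(name): name is "scene" or "top" or "wrist"; returns a dict with "image" (480x640x3 uint8, blue, green, red), "vfov" (degrees; the focal length in pixels is half the picture's height over the tangent of half this angle, whatever the lens; pixels are square), "cx", "cy" (the principal point, pixels), "eye" and "orientation" of the camera in the world. Camera axes: x right, y up, looking along -z (the intrinsics and any distortion apply to the point x, -y, -z); pixel columns grow to the right and rows downward; lengths in m; the calibration is good to about 2 mm. A picture is of the moment at which its call begins. There is no depth.
- sign_off(): hands the job in, once; it reports no verdict.
The state is a dict: "time_s": time; "joint_pos": joint angles; "joint_vel": joint speeds; "joint_torque": joint torques, N m; "tcp_pos": TCP position; "eef_rot": TCP orientation; "force": force on the tool from outside, world axes, zero at the start; "wrist_torque": the same for the moment, N m; "width": opening from 0.0 (shut) to 1.0 (fully open).
Only numpy, scipy, OpenCV 4.12 (cv2) and the standard library are available. Lean on these libraries where they do the work, as an engineer would, in place of code of your own. Each camera call takes 0.05 s, during which the arm holds its last target.

## Working session

There is one attempt and no reset: what is moved stays moved. The work goes in short steps, Python scripts to look and compute and a tool call to move; the robot and the scene stay as the last step left them, time stands still between calls to the robot, and variables do not carry over. Pictures are saved under pics/ and viewed, and the job is handed in when it is done.

Besides the shell and the picture viewer there is one more tool, called after ">>>" as name(argument=value, ...) on one line, values as JSON. apply_moves: Moves the arm, as the interface text tells. Its arguments: {"type":"object","properties":{"rows":{"type":"array","items":{"type":"number"}},"force":{"type":"number"}},"required":["rows"]}

```bash
ls; mkdir -p pics
python3 - <<'E'
from bench import state,camera
import cv2
s=state();print(s)
for n in("scene","top","wrist"):
    c=camera(n);cv2.imwrite(f"pics/{n}0.png",c["image"]);print(n,{k:c[k] for k in c if k!="image"})
E
```

```text
pics
{'time_s': 0.0, 'joint_pos': array([-1.35251103,  0.59211039,  0.04825895,  1.609848  , -0.03332744,
        0.94268936, -0.03370758]), 'joint_vel': array([ 0.00186612, -0.00093516,  0.00105158,  0.00050818, -0.00109911,
        0.0019472 , -0.00136171]), 'joint_torque': array([-4.82559972e-04, -5.48703825e+01,  1.54653009e+00, -1.98115700e+01,
        9.46269458e-03,  9.06191999e-03,  7.87081206e-06]), 'tcp_pos': array([0.22208681, 0.68919323, 0.19903663]), 'eef_rot': array([ 8.08291702e-01,  5.88781163e-01, -8.85067774e-04,  6.95373225e-04]), 'force': array([ 0.4253366 ,  0.42712211, -0.19096132]), 'wrist_torque': array([-0.01566037,  0.01224813, -0.01271077]), 'width': 0.9998758290043641}
scene {'vfov': 53.20905202912138, 'cx': 325.2270946577268, 'cy': 241.90628754585433, 'eye': array([0.06426696, 0.61454805, 0.57822469]), 'orientation': array([-0.17923825,  0.43195858,  0.81786598, -0.33523227])}
top {'vfov': 55.241318002533596, 'cx': 319.31404870082554, 'cy': 241.38865346394073, 'eye': array([0.5074261 , 0.11799972, 0.93902192]), 'orientation': array([ 0.00416519, -0.02767237, -0.69882998,  0.7147402 ])}
wrist {'vfov': 71.5519881379863, 'cx': 313.63015867941954, 'cy': 237.7119792580003, 'eye': array([0.15758835, 0.71105121, 0.37267989]), 'orientation': array([-0.11063999, -0.0793215 ,  0.58280568,  0.80112698])}
```

View pics/scene0.png

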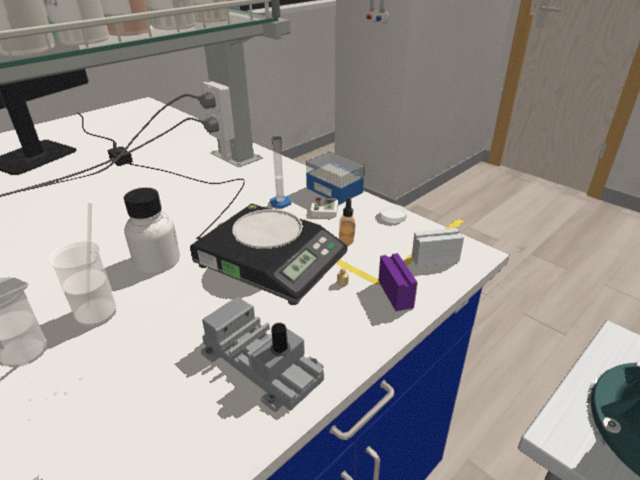

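View pics/top0.png

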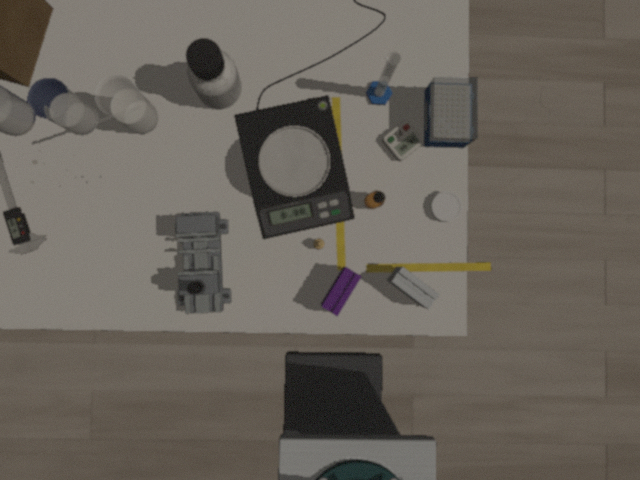

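View pics/wrist0.png

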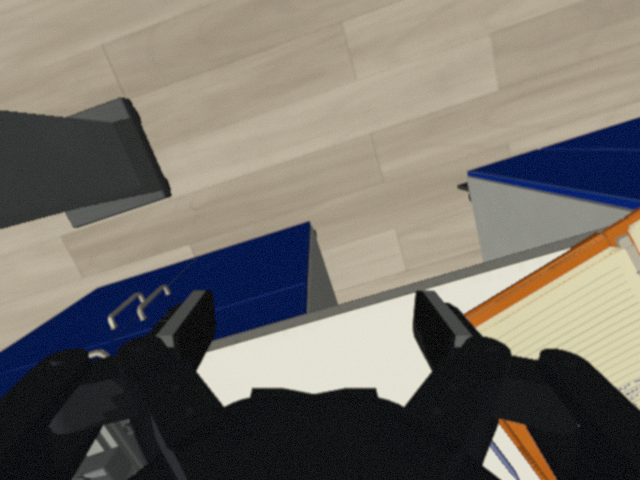

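Candidates for the bar: the silver block (scene 437,248; top 413,287) and the purple one (scene 397,281; top 341,290). By the description the silver one is the aluminium bar. A close crop will check that.

```bash
cat > h.py <<'E'
import numpy as np,cv2
from scipy.spatial.transform import Rotation as R
def f(c): return 240/np.tan(np.radians(c["vfov"])/2)
def ray(c,u,v):
    d=np.array([(u-c["cx"])/f(c),-(v-c["cy"])/f(c),-1.]); d=R.from_quat(c["orientation"]).apply(d)
    return c["eye"],d/np.linalg.norm(d)
def plane(c,u,v,z):
    e,d=ray(c,u,v); return e+d*(z-e[2])/d[2]
def proj(c,p):
    q=R.from_quat(c["orientation"]).inv().apply(np.asarray(p,float)-c["eye"])
    return np.array([c["cx"]-f(c)*q[0]/q[2],c["cy"]+f(c)*q[1]/q[2]])
def tri(obs):
    A=np.zeros((3,3));b=np.zeros(3)
    for c,u,v in obs:
        e,d=ray(c,u,v);M=np.eye(3)-np.outer(d,d);A+=M;b+=M@e
    p=np.linalg.solve(A,b); return p,[np.linalg.norm(proj(c,p)-[u,v]) for c,u,v in obs]
E
python3 - <<'E'
from h import *
from bench import camera
import pickle
C={n:camera(n) for n in("scene","top")};pickle.dump(C,open("c0.pkl","wb"))
def crop(n,x,y,w,h,k): return cv2.resize(C[n]["image"][y:y+h,x:x+w],None,fx=k,fy=k,interpolation=cv2.INTER_CUBIC)
cv2.imwrite("pics/c1.png",crop("scene",360,210,130,110,6))
cv2.imwrite("pics/c2.png",crop("scene",190,290,145,120,5))
cv2.imwrite("pics/c3.png",crop("top",310,230,150,110,5))
cv2.imwrite("pics/c4.png",crop("top",150,200,100,120,5))
c=C["top"]
print(plane(c,413,287,.06),plane(c,341,290,.06),plane(c,200,262,.0),plane(c,195,287,.104),plane(c,319,244,.034),plane(c,375,199,.1),plane(c,443,206,.015))
E
```

```text
[ 0.46374236 -0.0930422   0.06      ] [0.45525772 0.04565818 0.06      ] [0.50262796 0.32842183 0.        ] [0.4580602 0.3125412 0.104    ] [0.54338166 0.08884697 0.034     ] [ 0.62631839 -0.01069312  0.1       ] [ 0.62767248 -0.16352163  0.015     ]
```

View pics/c1.png

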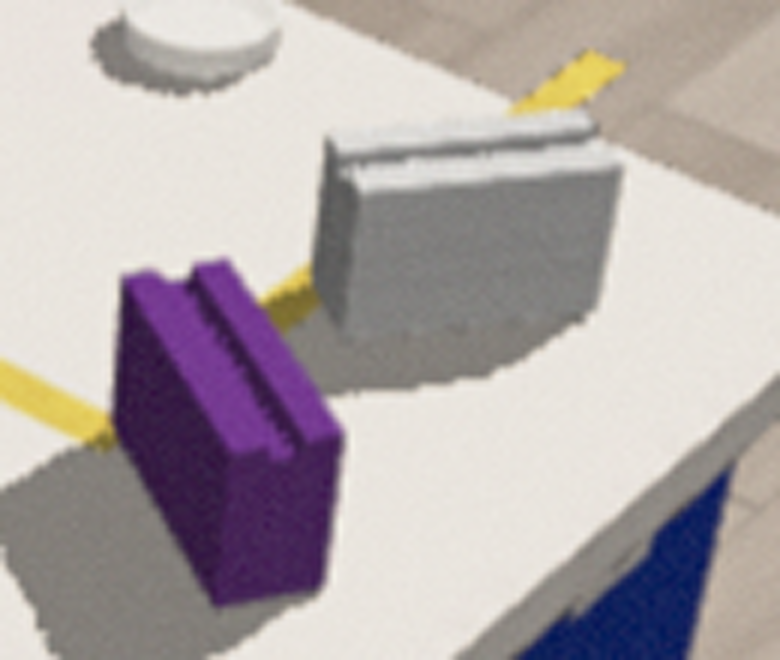

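View pics/c2.png

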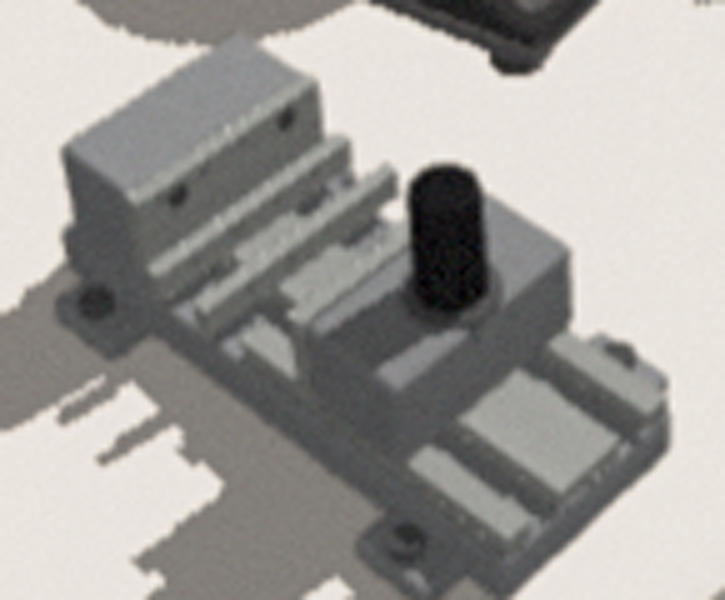

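View pics/c3.png

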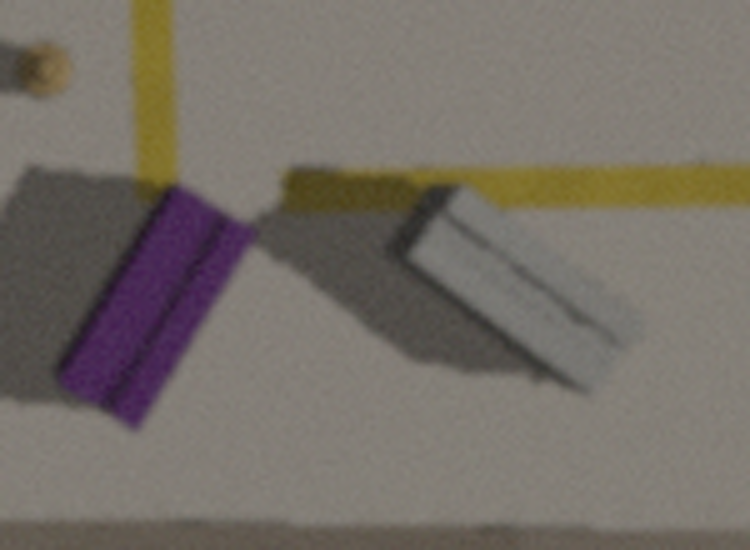

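View pics/c4.png

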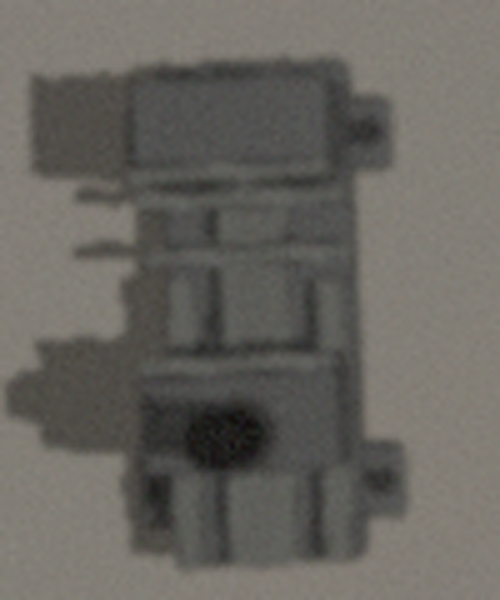

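Run:
```python
from h import *
import pickle
C=pickle.load(open("c0.pkl","rb"));S,T=C["scene"],C["top"]
def go(L,t0,s0,kt,ks):
    P=[]
    for (a,b),(p,q) in L:
        X,e=tri([(T,a/kt+t0[0],b/kt+t0[1]),(S,p/ks+s0[0],q/ks+s0[1])]);P.append(X);print(X.round(4),np.round(e,1))
    return np.array(P)
print("bar");P=go([((462,187),(328,135)),((405,253),(355,188)),((592,392),(622,165)),((645,328),(592,115))],(310,230),(360,210),5,6)
print(P.mean(0),[np.linalg.norm(P[i]-P[(i+1)%4]).round(4) for i in range(4)])
print("fixed");P=go([((137,80),(65,150)),((137,168),(130,200)),((328,165),(318,85)),((325,80),(240,38))],(150,200),(190,290),5,5)
print(P.mean(0),[np.linalg.norm(P[i]-P[(i+1)%4]).round(4) for i in range(4)])
print("post");go([((228,430),(445,182))],(150,200),(190,290),5,5)
```

```text
bar
[ 0.4998 -0.0731  0.0589] [0.7 0.7]
[ 0.4739 -0.0512  0.0608] [0.9 0.9]
[ 0.4216 -0.1249  0.0587] [1.1 1.1]
[ 0.446  -0.146   0.0573] [1.3 1.3]
[ 0.46033454 -0.09880982  0.05891637] [np.float64(0.034), np.float64(0.0905), np.float64(0.0323), np.float64(0.0906)]
fixed
[0.5888 0.3601 0.0576] [0.7 0.9]
[0.5552 0.3588 0.0584] [0.7 0.8]
[0.5574 0.2862 0.0571] [1.2 1.4]
[0.5912 0.2895 0.0583] [0.2 0.2]
[0.57313955 0.32365582 0.0578479 ] [np.float64(0.0336), np.float64(0.0727), np.float64(0.0339), np.float64(0.0706)]
post
[0.459  0.3121 0.0989] [0.5 0.6]
```

```bash
cat >> h.py <<'E'
def pose(x,y,z,psi): return np.array([x,y,z]),R.from_euler('z',psi,degrees=True)*R.from_euler('x',180,degrees=True)
def plan(s,*tg):
    p0=np.array(s["tcp_pos"]);R0=R.from_quat(s["eef_rot"])
    for t in tg:
        p,r=pose(*t); print("shift mm",(R0.inv().apply(p-p0)*1000).round(1),"turn",np.degrees((R0.inv()*r).as_rotvec()).round(1))
def psi(s): a=R.from_quat(s["eef_rot"]).apply([1,0,0]); return np.degrees(np.arctan2(a[1],a[0]))
E
python3 - <<'E'
from h import *
from bench import state,camera
s=state();c=camera("wrist")
R0=R.from_quat(s["eef_rot"])
print("cam in tool",R0.inv().apply(c["eye"]-s["tcp_pos"]),"axis",R0.inv().apply(R.from_quat(c["orientation"]).apply([0,0,-1])),"right",R0.inv().apply(R.from_quat(c["orientation"]).apply([1,0,0])))
print(psi(s)); plan(s,(.44,.46,.25,40))
E
```

```text
cam in tool [ 0.00058022 -0.06812142 -0.1735296 ] axis [-2.39598596e-04  2.69573975e-01  9.62979654e-01] right [ 9.99998857e-01  1.50219469e-03 -1.71711074e-04]
72.14050149606862
shift mm [-151.9  277.6  -50.2] turn [ 0.   0.1 32.1]
```

>>> apply_moves(rows=[0.085,-0.03,0.055,-0.01,0,0,6,0.085,-0.06,0.11,-0.02,0,0,13,0.085,-0.09,0.165,-0.03,0,0,20,0.085,-0.12,0.22,-0.04,0,0,26,0.085,-0.15,0.275,-0.05,0,0,32])

```text
time_s: 0.92
tcp_pos: [0.4361, 0.4646, 0.2497]
eef_rot: [0.94, 0.342, 0.0, 0.0]
force: [2.0, 0.7, -1.2]
width: 0.992
```

Run:
```python
from h import *
from bench import state
s=state();print(s["time_s"],s["tcp_pos"],psi(s),s["joint_pos"].round(2)); plan(s,(.5,.26,.3,2))
```

```text
0.925 [0.43605587 0.46462179 0.24972376] 39.94631774660959 [-1.05  0.44  0.23  1.78 -0.12  0.94 -0.08]
shift mm [-82.4 197.9 -50.2] turn [ 0.  -0.  37.9]
```

>>> apply_moves(rows=[0.085,-0.02,0.05,-0.012,0,0,9,0.085,-0.04,0.1,-0.025,0,0,18,0.085,-0.06,0.15,-0.038,0,0,28,0.085,-0.082,0.198,-0.05,0,0,38,0.085,-0.082,0.198,-0.05,0,0,38])

```text
time_s: 1.55
tcp_pos: [0.5027, 0.2544, 0.3014]
eef_rot: [1.0, 0.012, 0.002, 0.0]
force: [-0.1, 0.6, -0.6]
width: 0.996
```

Run:
```python
from h import *
from bench import state,camera
import pickle
s=state();print(s["time_s"],s["tcp_pos"],psi(s),abs(s["joint_vel"]).max()); 
c=camera("wrist");pickle.dump(c,open("w1.pkl","wb"));cv2.imwrite("pics/w1.png",c["image"])
for p in [(.556,.359,.062),(.5575,.286,.062),(.59,.36,.062),(.459,.312,.104)]: print(proj(c,p))
plan(s,(.46,.0,.25,-25),(.46,-.06,.25,-40))
```

```text
1.55 [0.50269932 0.25435297 0.30140137] 1.3748647310028803 0.10189858174147037
[360.50802367 113.46406362]
[358.12026135 176.84798606]
[389.67361742 113.25912159]
[273.58559681 154.10927249]
shift mm [-49.  253.2  51.5] turn [ 0.  -0.2 26.4]
shift mm [-50.4 313.2  51.5] turn [-0.  -0.2 41.4]
```

View pics/w1.png

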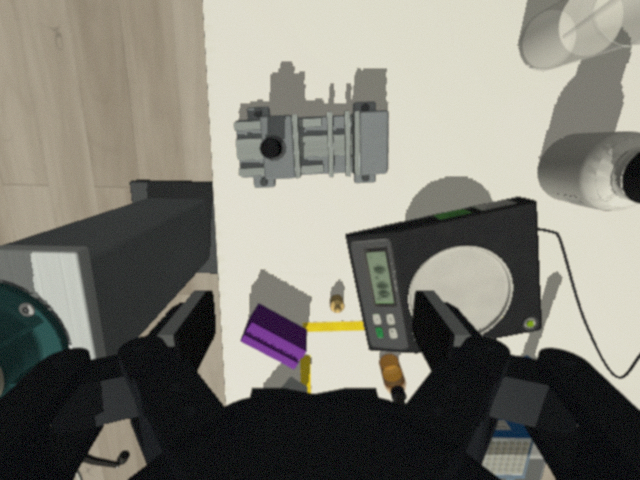

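Wrist view: the vise is at (310,145), with its fixed jaw at x≈360–388 and rows 108–180. The post is at (271,147). All of this agrees with the two-view estimate to a few px. On to the bar.

>>> apply_moves(rows=[0.085,-0.01,0.06,0.0,0,0,7,0.085,-0.02,0.12,0.01,0,0,15,0.085,-0.03,0.18,0.02,0,0,24,0.085,-0.04,0.24,0.03,0,0,32,0.085,-0.05,0.3,0.05,0,0,41])

```text
time_s: 2.22
tcp_pos: [0.4612, -0.0419, 0.251]
eef_rot: [0.942, -0.337, 0.002, -0.001]
force: [1.3, -0.6, 0.1]
width: 0.998
```

Run:
```python
from h import *
from bench import state,camera
import pickle
s=state();print(s["time_s"],s["tcp_pos"],psi(s),abs(s["joint_vel"]).max()); 
plan(s,(.4605,-.098,.2,-40))
```

```text
2.225 [ 0.46123505 -0.04194888  0.25104771] -39.334465527082166 0.7446886596742508
shift mm [34.8 44.  51. ] turn [-0.2 -0.1  0.7]
```

>>> apply_moves(rows=[0.085,0.02,0.0,0.0,0,0,0.7,0.085,0.035,0.044,0.02,0,0,0.7,0.085,0.035,0.044,0.02,0,0,0.7])

```text
time_s: 2.6
tcp_pos: [0.4584, -0.0998, 0.2297]
eef_rot: [0.939, -0.344, -0.0, -0.001]
force: [-0.4, -0.2, -0.6]
width: 0.993
```

Run:
```python
from h import *
from bench import state,camera
import pickle
s=state();print(s["time_s"],s["tcp_pos"],psi(s),abs(s["joint_vel"]).max()); 
c=camera("wrist");pickle.dump(c,open("w2.pkl","wb"));cv2.imwrite("pics/w2.png",c["image"])
for p in [(.4998,-.0731,.06),(.4739,-.0512,.06),(.4216,-.1249,.06),(.446,-.146,.06)]: print(proj(c,p))
```

```text
2.6 [ 0.45835127 -0.09976656  0.22966779] -40.233094145113476 0.043182304588022954
[328.08736166 166.99483232]
[294.51196493 167.05430701]
[303.00642693 251.87621125]
[332.7902098 252.1459744]
```

View pics/w2.png

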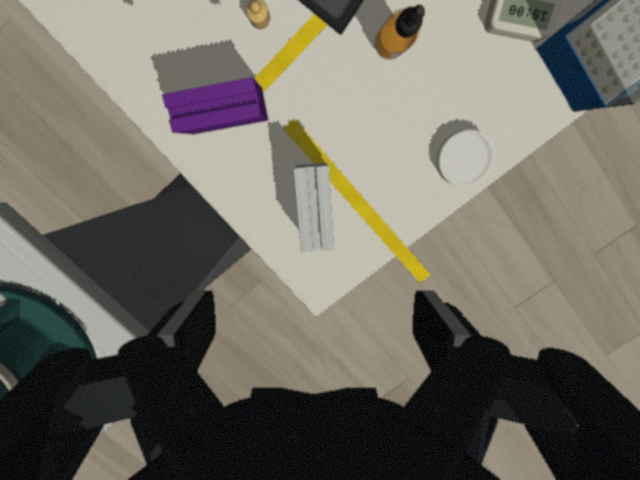

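The bar's top shows at corners (295,166), (328,166), (333,249) and (302,250), as predicted. I'll measure it with a mask.

```bash
cat >> h.py <<'E'
def barmask(c,box,thr=150,k=1):
    x0,y0,x1,y1=box; im=c["image"][y0:y1,x0:x1].astype(int)
    return im
E
python3 - <<'E'
from h import *
import pickle
c=pickle.load(open("w2.pkl","rb"));im=c["image"]
cv2.imwrite("pics/w2c.png",cv2.resize(im[150:270,260:380],None,fx=5,fy=5,interpolation=cv2.INTER_CUBIC))
g=im.astype(int);
for r in (190,210,230): print(r,[tuple(g[r,x]) for x in range(288,342,3)])
E
```

```text
190 [(np.int64(100), np.int64(106), np.int64(111)), (np.int64(102), np.int64(113), np.int64(111)), (np.int64(104), np.int64(109), np.int64(111)), (np.int64(171), np.int64(176), np.int64(175)), (np.int64(171), np.int64(181), np.int64(177)), (np.int64(173), np.int64(181), np.int64(177)), (np.int64(166), np.int64(173), np.int64(170)), (np.int64(163), np.int64(171), np.int64(167)), (np.int64(167), np.int64(177), np.int64(172)), (np.int64(158), np.int64(164), np.int64(161)), (np.int64(147), np.int64(154), np.int64(152)), (np.int64(168), np.int64(175), np.int64(172)), (np.int64(174), np.int64(181), np.int64(177)), (np.int64(173), np.int64(177), np.int64(175)), (np.int64(159), np.int64(171), np.int64(169)), (np.int64(180), np.int64(191), np.int64(196)), (np.int64(153), np.int64(183), np.int64(190)), (np.int64(54), np.int64(171), np.int64(194))]
210 [(np.int64(101), np.int64(108), np.int64(110)), (np.int64(105), np.int64(113), np.int64(113)), (np.int64(98), np.int64(107), np.int64(108)), (np.int64(133), np.int64(140), np.int64(141)), (np.int64(164), np.int64(173), np.int64(171)), (np.int64(1
[... 750 characters left out ...]
int64(166), np.int64(181), np.int64(182)), (np.int64(160), np.int64(165), np.int64(164)), (np.int64(165), np.int64(171), np.int64(170)), (np.int64(172), np.int64(180), np.int64(177)), (np.int64(166), np.int64(174), np.int64(171)), (np.int64(155), np.int64(163), np.int64(161)), (np.int64(169), np.int64(176), np.int64(173)), (np.int64(128), np.int64(134), np.int64(131)), (np.int64(144), np.int64(154), np.int64(150)), (np.int64(165), np.int64(175), np.int64(167)), (np.int64(171), np.int64(179), np.int64(176)), (np.int64(168), np.int64(177), np.int64(170)), (np.int64(170), np.int64(186), np.int64(185)), (np.int64(183), np.int64(195), np.int64(200)), (np.int64(176), np.int64(194), np.int64(195))]
```

View pics/w2c.png

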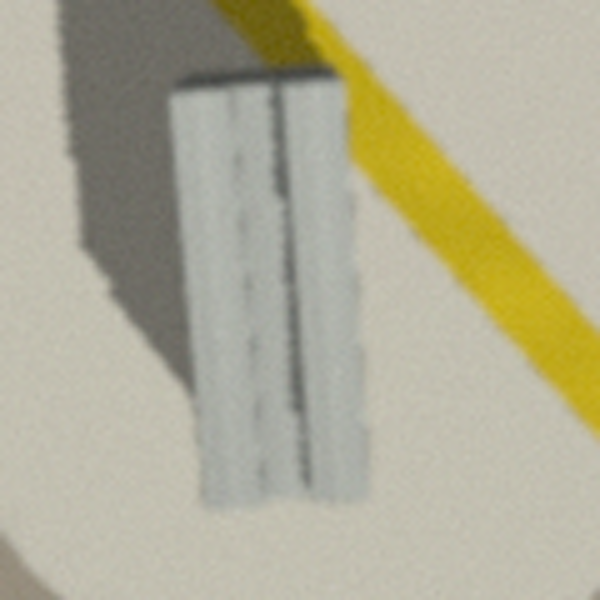

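Run:
```python
from h import *
import pickle
c=pickle.load(open("w2.pkl","rb"))
C=pickle.load(open("c0.pkl","rb"));S,T=C["scene"],C["top"]
w=[(171,92),(343,76),(369,497),(204,505)]   # TL TR BR BL
t=[(405,253),(462,187),(645,328),(592,392)]
sc=[(355,188),(328,135),(592,115),(622,165)]
P=[];Q=[];W=[]
for a,b,d in zip(w,t,sc):
    o=(c,a[0]/5+260,a[1]/5+150)
    X,e=tri([o,(T,b[0]/5+310,b[1]/5+230),(S,d[0]/6+360,d[1]/6+210)]);P.append(X);print(X.round(4),np.round(e,1))
    W.append(plane(*o,.06))
for P in (P,W):
    P=np.array(P);print("c",P.mean(0),[np.linalg.norm(P[i]-P[(i+1)%4]).round(4) for i in range(4)])
    for v in (P[0]-P[3],P[1]-P[2]): print("long ang",np.degrees(np.arctan2(v[1],v[0])))
```

```text
[ 0.4736 -0.0515  0.0607] [0.9 1.1 0.6]
[ 0.5003 -0.0728  0.059 ] [1.2 0.4 1. ]
[ 0.4468 -0.146   0.0567] [1.4 0.9 1.7]
[ 0.421  -0.1236  0.0598] [1.  1.2 1.1]
c [ 0.46042591 -0.09845668  0.05904674] [np.float64(0.0343), np.float64(0.0907), np.float64(0.0344), np.float64(0.0892)]
long ang 53.91303466080988
long ang 53.8579424074264
c [ 0.46083763 -0.09774157  0.06      ] [np.float64(0.0349), np.float64(0.0893), np.float64(0.0357), np.float64(0.0879)]
long ang 53.44354969469925
long ang 53.98112649856288
```

Run:
```python
from h import *
from bench import state
s=state();plan(s,(.4606,-.0981,.027,-36.2))
```

```text
shift mm [  0.6   0.  203.2] turn [-0.2 -0.  -3.9]
```

>>> apply_moves(rows=[0.085,0.001,0,0.04,-0.2,0,-4,0.085,0.001,0,0.08,-0.2,0,-4,0.085,0.001,0,0.1,-0.2,0,-4,0.085,0.001,0,0.11,-0.2,0,-4,0.085,0.001,0,0.11,-0.2,0,-4])

```text
time_s: 3.28
tcp_pos: [0.4612, -0.0974, 0.12]
eef_rot: [0.951, -0.309, -0.0, 0.0]
force: [-0.2, -0.1, 0.5]
width: 0.996
```

Run:
```python
from h import *
from bench import state,camera
import pickle
s=state();print(s["time_s"],s["tcp_pos"],psi(s),abs(s["joint_vel"]).max()); 
c=camera("wrist");pickle.dump(c,open("w3.pkl","wb"));cv2.imwrite("pics/w3.png",c["image"])
plan(s,(.4606,-.0981,.027,-36.2))
```

```text
3.275 [ 0.461239   -0.09740006  0.11998492] -35.96295410874466 0.023477827253085466
shift mm [-0.1  0.9 93. ] turn [0.  0.  0.2]
```

View pics/w3.png

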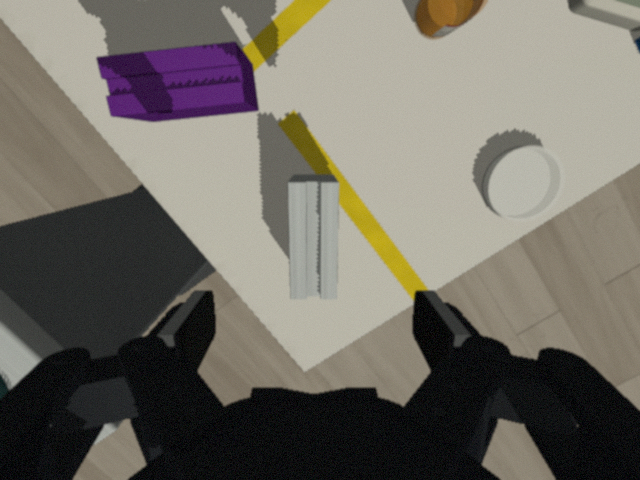

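The bar is upright in the view and centred at column 314, midway between the fingers. The petri dish, purple block and bottle are all clear. I'll descend.

>>> apply_moves(rows=[0.085,0,0.001,0.03,0,0,0,0.085,0,0.001,0.06,0,0,0,0.085,0,0.001,0.08,0,0,0,0.085,0,0.001,0.093,0,0,0,0.085,0,0.001,0.093,0,0,0])

```text
time_s: 3.95
tcp_pos: [0.4614, -0.0987, 0.0276]
eef_rot: [0.951, -0.309, 0.001, 0.0]
force: [0.0, -0.4, 0.2]
width: 0.993
```

>>> apply_moves(rows=[0.03,0,0,0,0,0,0,0.03,0,0,0,0,0,0,0.03,0,0,0,0,0,0,0.03,0,0,0,0,0,0,0.03,0,0,0,0,0,0], force=50)

```text
time_s: 4.58
tcp_pos: [0.4615, -0.0983, 0.0285]
eef_rot: [0.951, -0.309, 0.001, -0.001]
force: [-1.3, 1.2, 8.3]
width: 0.354
```

Run:
```python
from h import *
from bench import state,camera
import pickle
s=state();print(s["time_s"],s["tcp_pos"],psi(s),s["width"],s["force"]); 
c=camera("wrist");cv2.imwrite("pics/w4.png",c["image"])
```

```text
4.575 [ 0.4614698  -0.09831237  0.02846898] -35.99094638037757 0.3540365319101708 [-1.31379777  1.16991432  8.31314183]
```

View pics/w4.png

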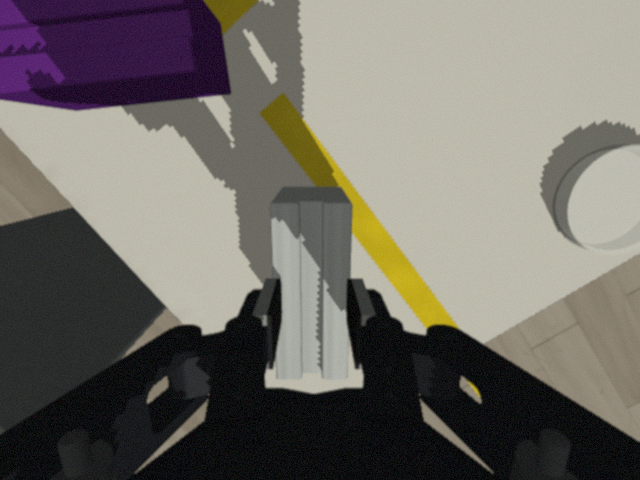

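>>> apply_moves(rows=[0.0,0,0,0,0,0,0,0.0,0,0,0,0,0,0,0.0,0,0,0,0,0,0], force=60)

```text
time_s: 5.0
tcp_pos: [0.4619, -0.0984, 0.0289]
eef_rot: [0.951, -0.309, 0.001, -0.001]
force: [-1.0, 1.1, 6.7]
width: -0.005
```

Run:
```python
from h import *
from bench import state,camera
import pickle
s=state();print(s["time_s"],s["tcp_pos"],psi(s),s["width"],s["force"],s["wrist_torque"]); 
c=camera("wrist");cv2.imwrite("pics/w5.png",c["image"])
c=camera("scene");cv2.imwrite("pics/s5.png",cv2.resize(c["image"][150:350,300:540],None,fx=3,fy=3))
```

```text
5.0 [ 0.46193261 -0.09842641  0.02890015] -35.99678535871206 -0.0047033498127040255 [-0.95287389  1.11871612  6.70805577] [0.04259809 0.12535247 0.00674748]
```

View pics/w5.png

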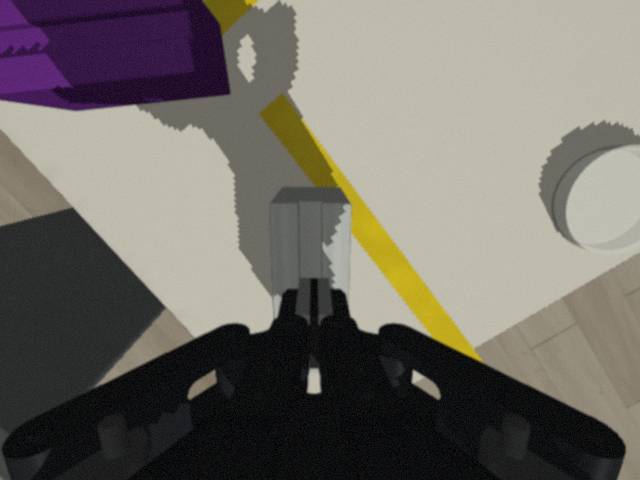

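View pics/s5.png

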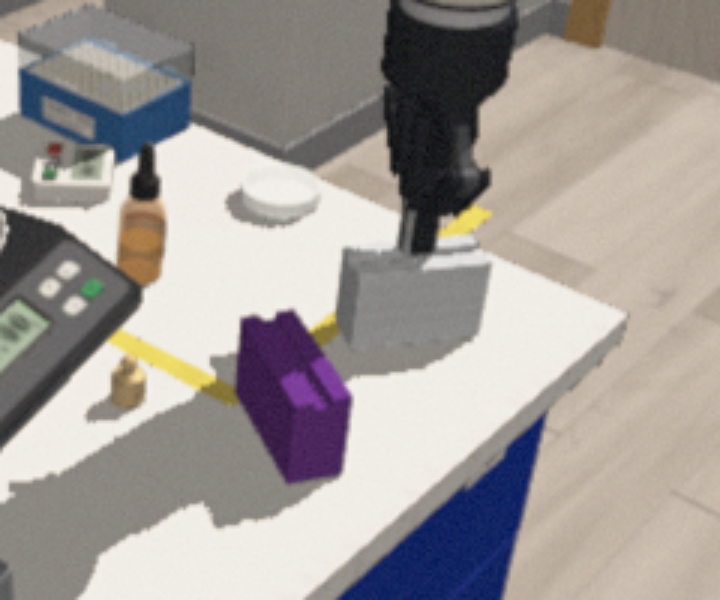

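Something's off. The gripper shut completely, and the fingertips sit on top of the bar although the reported TCP z is 0.029. Before retrying I'll lift straight up and measure where the tips really are.

>>> apply_moves(rows=[0.0,0,0,-0.03,0,0,0,0.0,0,0,-0.07,0,0,0,0.0,0,0,-0.1,0,0,0,0.0,0,0,-0.1,0,0,0])

```text
time_s: 5.6
tcp_pos: [0.4632, -0.0987, 0.1305]
eef_rot: [0.951, -0.309, 0.003, -0.001]
force: [0.3, -0.0, 0.7]
width: 0.001
```

```bash
python3 - <<'E'
from h import *
from bench import state,camera
import pickle
s=state();print(s["time_s"],s["tcp_pos"],psi(s),s["width"],s["force"]); 
D={n:camera(n) for n in("scene","top","wrist")};pickle.dump((s,D),open("d6.pkl","wb"))
for n in D: 
    p=proj(D[n],s["tcp_pos"]);print(n,"tcp px",p.round(1))
    im=D[n]["image"].copy();cv2.circle(im,(int(p[0]),int(p[1])),3,(0,0,255),1)
    x,y=int(np.clip(p[0]-60,0,519)),int(np.clip(p[1]-70,0,359));print(x,y)
    cv2.imwrite(f"pics/{n}6.png",cv2.resize(im[y:y+120,x:x+120],None,fx=4,fy=4))
E
python3 -c "
import cv2,numpy as np
cv2.imwrite('pics/m6.png',np.hstack([cv2.resize(cv2.imread(f'pics/{n}6.png'),(480,480)) for n in('scene','top')])[:, :960][:,::1])
im=cv2.imread('pics/m6.png');cv2.imwrite('pics/m6.png',cv2.resize(im,(800,400)))"
```

```text
5.6 [ 0.46324079 -0.09872927  0.13049527] -35.979399480225744 0.0012018799235971461 [ 0.30579242 -0.00717981  0.67033261]
scene tcp px [441.8 202.8]
381 132
top tcp px [425.6 289.5]
365 219
wrist tcp px [317.1 273.2]
257 203
```

View pics/m6.png

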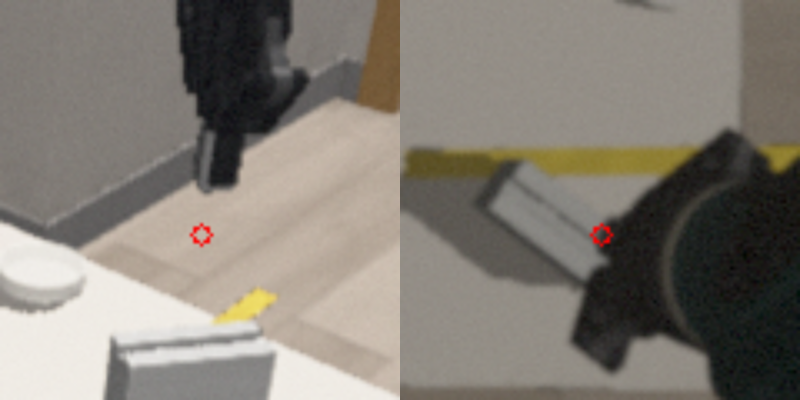

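View pics/wrist6.png

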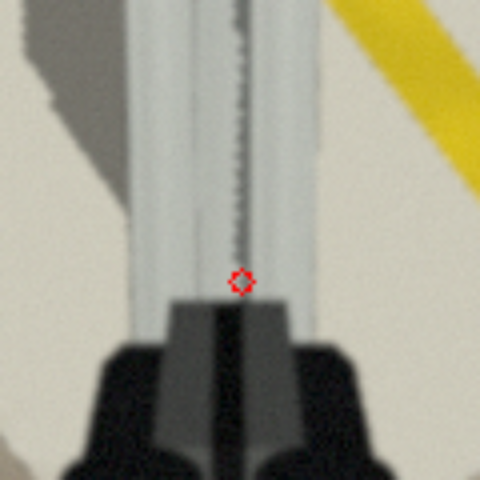

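Run:
```python
from h import *
import pickle
s,D=pickle.load(open("d6.pkl","rb"));R0=R.from_quat(s["eef_rot"])
for dz in (0,-.01,-.02,-.03,-.035,-.04):
  for dy in (-.011,0,.011):
    p=s["tcp_pos"]+R0.apply([0,dy,dz]);print(dz,dy,proj(D["scene"],p).round(1),proj(D["wrist"],p).round(1))
X,e=tri([(D["scene"],446.4,189),(D["wrist"],314.5,278)]);print(X,e,R0.inv().apply(X-s["tcp_pos"]))
# bar height by wrist pair w2 & now
```

```text
0 -0.011 [436.2 203.3] [317.1 254.3]
0 0 [441.8 202.8] [317.1 273.2]
0 0.011 [447.3 202.4] [317.1 291.5]
-0.01 -0.011 [436.9 198.6] [317.2 260.5]
-0.01 0 [442.5 198.2] [317.2 280.4]
-0.01 0.011 [448.1 197.7] [317.2 299.5]
-0.02 -0.011 [437.6 193.9] [317.4 267.5]
-0.02 0 [443.2 193.5] [317.3 288.4]
-0.02 0.011 [448.9 193. ] [317.3 308.5]
-0.03 -0.011 [438.3 189.2] [317.5 275.3]
-0.03 0 [444.  188.7] [317.5 297.3]
-0.03 0.011 [449.7 188.2] [317.4 318.5]
-0.035 -0.011 [438.7 186.7] [317.6 279.6]
-0.035 0 [444.4 186.3] [317.5 302.3]
-0.035 0.011 [450.1 185.8] [317.5 324. ]
-0.04 -0.011 [439.1 184.3] [317.7 284.2]
-0.04 0 [444.8 183.9] [317.6 307.5]
-0.04 0.011 [450.5 183.4] [317.6 329.9]
[ 0.46243981 -0.09499716  0.15939424] [np.float64(3.4761762979358473), np.float64(13.359058841352628)] [-0.00267958 -0.00266744 -0.02890373]
```

The two views agree that the closed tips are about 30 mm short of the reported TCP. So real tip = TCP − 30 mm along the tool when shut, and about 43 mm when open. I'll re-measure the bar in the current view and grasp lower.

Run:
```python
from h import *
import pickle
s,D=pickle.load(open("d6.pkl","rb"))
im=D["wrist"]["image"];cv2.imwrite("pics/w6c.png",cv2.resize(im[160:310,250:380],None,fx=4,fy=4,interpolation=cv2.INTER_CUBIC))
im=D["scene"]["image"];cv2.imwrite("pics/s6c.png",cv2.resize(im[210:320,360:490],None,fx=6,fy=6,interpolation=cv2.INTER_CUBIC))
```

```text
(no output)
```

View pics/w6c.png

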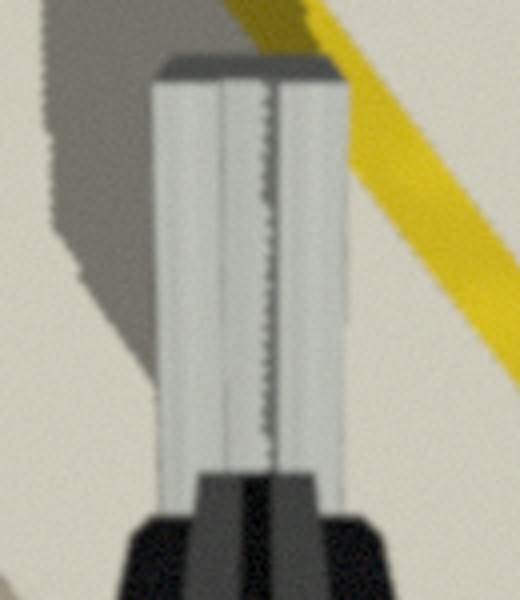

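View pics/s6c.png

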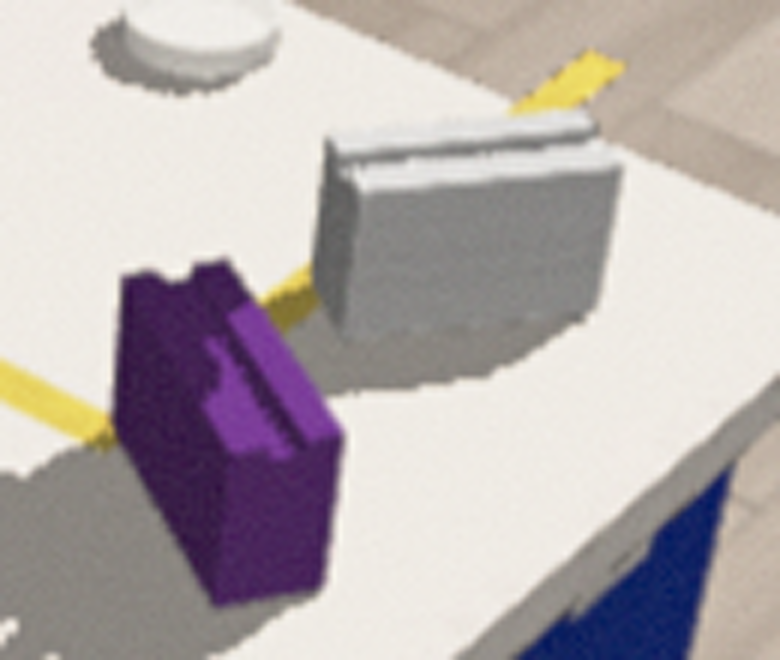

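Run:
```python
from h import *
from bench import state
import pickle
s,D=pickle.load(open("d6.pkl","rb"));c=pickle.load(open("w2.pkl","rb"))
for a,b in [((294.2,168.4),(288,180.5)),((328.6,165.2),(336.8,180))]:
    print(tri([(c,*a),(D["wrist"],*b)]))
plan(state(),(.4608,-.0981,-.006,-36.2))
```

```text
(array([ 0.47268998, -0.05178294,  0.06071297]), [np.float64(0.2561731921546133), np.float64(0.36062946390727585)])
(array([ 0.50120086, -0.07217215,  0.05863723]), [np.float64(0.12031270186442258), np.float64(0.16768458430540598)])
shift mm [ -0.2   0.3 134.2] turn [-0.1 -0.   0.2]
```

>>> apply_moves(rows=[0.085,0,0,0,0,0,0,0.085,0,0,0,0,0,0,0.085,0,0,0.01,0,0,0,0.085,0,0,0.04,0,0,0,0.085,0,0,0.06,0,0,0])

```text
time_s: 6.38
tcp_pos: [0.4605, -0.0979, 0.0666]
eef_rot: [0.951, -0.309, -0.0, -0.0]
force: [-0.1, -0.2, 0.1]
width: 0.996
```

>>> apply_moves(rows=[0.085,0,0,0.03,0,0,0,0.085,0,0,0.055,0,0,0,0.085,0,0,0.07,0,0,0,0.085,0,0,0.075,0,0,0,0.085,0,0,0.075,0,0,0])

```text
time_s: 7.0
tcp_pos: [0.4602, -0.098, -0.0088]
eef_rot: [0.951, -0.309, -0.001, -0.0]
force: [-0.2, 0.6, 0.2]
width: 0.993
```

Run:
```python
from h import *
from bench import state,camera
s=state();print(s["time_s"],s["width"],s["force"]);plan(s,(.4608,-.0981,-.006,-36.2))
```

```text
7.0 0.9928318463980867 [-0.15999814  0.6132509   0.16881225]
shift mm [ 0.6 -0.2 -2.8] turn [-0.   0.1  0.2]
```

>>> apply_moves(rows=[0.02,0,0,0,0,0,0,0.02,0,0,0,0,0,0,0.02,0,0,0,0,0,0,0.02,0,0,0,0,0,0,0.02,0,0,0,0,0,0], force=60)

```text
time_s: 7.62
tcp_pos: [0.4605, -0.0978, -0.0082]
eef_rot: [0.951, -0.309, -0.0, -0.001]
force: [0.0, 0.6, 6.1]
width: 0.413
```

Run:
```python
from h import *
from bench import state,camera
s=state();print(s["time_s"],s["tcp_pos"],s["width"],s["force"])
c=camera("wrist");cv2.imwrite("pics/w7.png",c["image"])
```

```text
7.625 [ 0.46050382 -0.0978314  -0.00822626] 0.41309379532190943 [0.03756267 0.62856456 6.1482494 ]
```

View pics/w7.png

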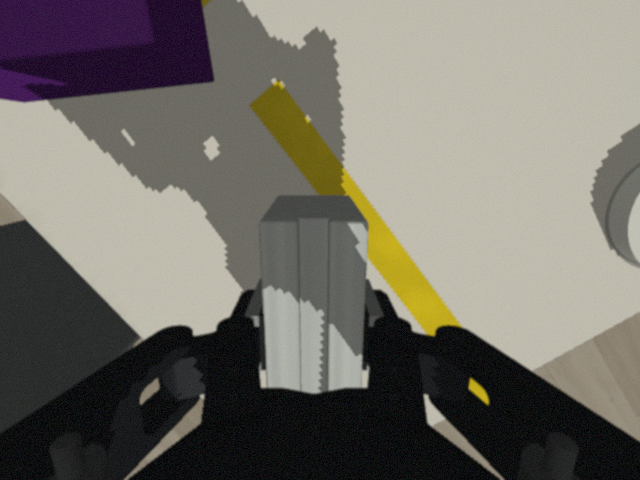

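Opening 0.413 × 85 ≈ 35 mm, so the bar is gripped. I'll lift.

>>> apply_moves(rows=[0.02,0,0,-0.02,0,0,0,0.02,0,0,-0.05,0,0,0,0.02,0,0,-0.1,0,0,0,0.02,0,0,-0.14,0,0,0,0.02,0,0,-0.14,0,0,0], force=70)

```text
time_s: 8.3
tcp_pos: [0.4619, -0.098, 0.1335]
eef_rot: [0.951, -0.309, 0.002, -0.001]
force: [1.2, 0.6, -6.2]
width: 0.41
```

Run:
```python
from h import *
from bench import state,camera
import pickle
s=state();print(s["time_s"],s["tcp_pos"],s["width"],s["force"])
D={n:camera(n) for n in("scene","wrist")};pickle.dump((s,D),open("d8.pkl","wb"))
cv2.imwrite("pics/w8.png",D["wrist"]["image"])
cv2.imwrite("pics/s8.png",cv2.resize(D["scene"]["image"][110:260,370:520],None,fx=4,fy=4))
plan(s,(.46,.0,.14,-20),(.5,.14,.16,-3),(.52,.26,.19,1.7))
```

```text
8.3 [ 0.46192925 -0.09803782  0.13351386] 0.4104090315167288 [ 1.2224848   0.55901475 -6.18503212]
shift mm [-59.1 -78.3  -6.4] turn [ -0.2  -0.2 -15.9]
shift mm [-108.8 -215.2  -26.1] turn [ -0.1  -0.2 -32.9]
shift mm [-162.9 -324.2  -55.9] turn [ -0.1  -0.2 -37.6]
```

View pics/w8.png

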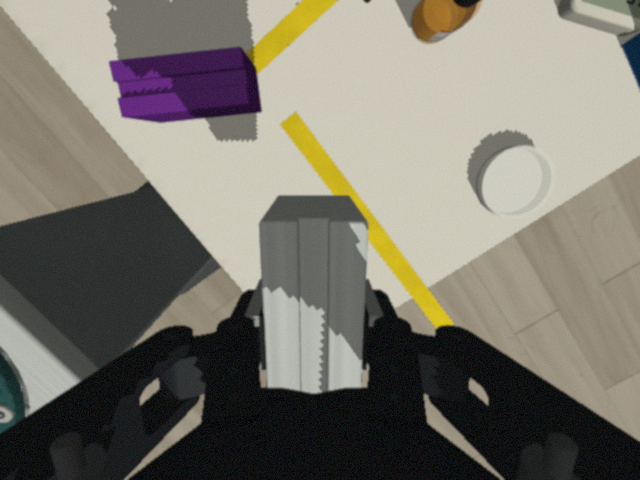

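View pics/s8.png

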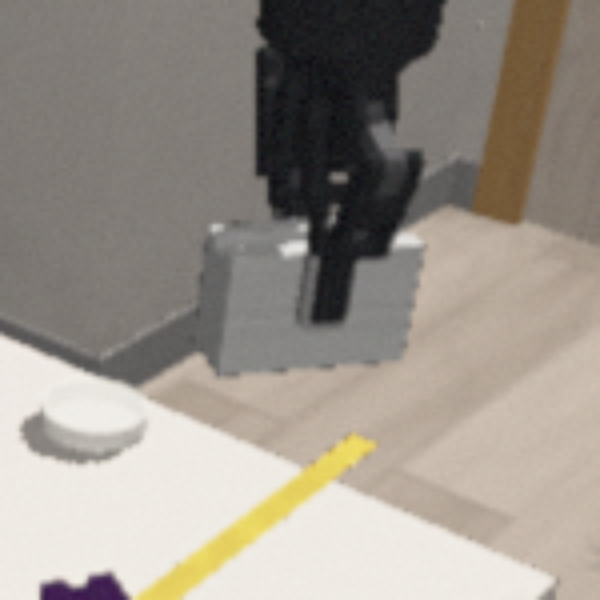

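The bar is held and level, at about 6 N. Nothing else has moved. I'll carry it to a viewpoint beside the vise.

>>> apply_moves(rows=[0.02,-0.025,-0.03,-0.02,0,0,-5,0.02,-0.055,-0.075,-0.035,0,0,-13,0.02,-0.08,-0.125,-0.05,0,0,-21,0.02,-0.1,-0.175,-0.06,0,0,-28,0.02,-0.11,-0.215,-0.066,0,0,-33])

```text
time_s: 9.02
tcp_pos: [0.4948, 0.1442, 0.1954]
eef_rot: [1.0, -0.023, -0.003, -0.001]
force: [-0.6, -0.7, -5.8]
width: 0.412
```

Run:
```python
from h import *
from bench import state,camera
s=state();print(s["time_s"],s["tcp_pos"],s["width"],s["force"],psi(s))
plan(s,(.52,.25,.22,1.7))
```

```text
9.025 [0.494754   0.14415013 0.19540499] 0.41244508990855405 [-0.55640964 -0.71559692 -5.81934331] -2.581977856777444
shift mm [  20.3 -106.9  -24.6] turn [-0.1  0.4 -4.3]
```

>>> apply_moves(rows=[0.02,0.005,-0.03,-0.01,0,0,-2,0.02,0.012,-0.07,-0.02,0,0.2,-4,0.02,0.02,-0.107,-0.025,0,0.4,-4.3,0.02,0.02,-0.107,-0.025,0,0.4,-4.3,0.02,0.02,-0.107,-0.025,0,0.4,-4.3])

```text
time_s: 9.65
tcp_pos: [0.5177, 0.2488, 0.2178]
eef_rot: [1.0, 0.015, -0.002, 0.001]
force: [-0.3, -0.1, -5.0]
width: 0.414
```

Run:
```python
from h import *
from bench import state,camera
import pickle
s=state();print(s["time_s"],s["tcp_pos"],s["width"],s["force"],psi(s))
c=camera("wrist");pickle.dump((s,c),open("w9.pkl","wb"))
cv2.imwrite("pics/w9.png",c["image"])
```

```text
9.65 [0.51772221 0.24881048 0.21777423] 0.41393843220364984 [-0.25862772 -0.08550454 -5.01546253] 1.7219352220609363
```

View pics/w9.png

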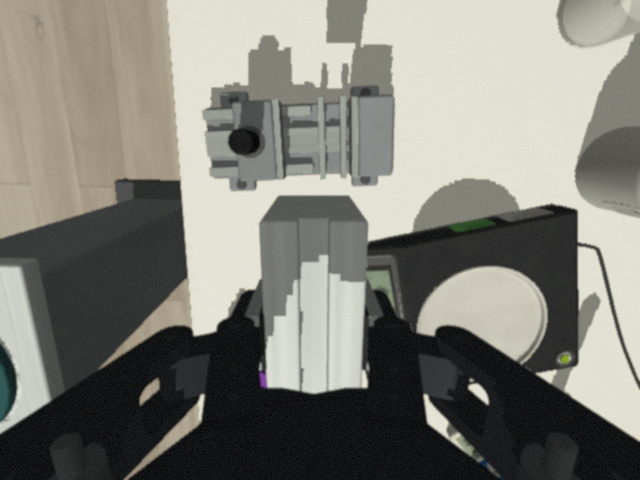

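Run:
```python
from h import *
import pickle
s,c=pickle.load(open("w9.pkl","rb"))
cv2.imwrite("pics/w9c.png",cv2.resize(c["image"][75:205,190:410],None,fx=3.5,fy=3.5,interpolation=cv2.INTER_CUBIC))
c=pickle.load(open("w1.pkl","rb"))
cv2.imwrite("pics/w1c.png",cv2.resize(c["image"][85:205,220:400],None,fx=4,fy=4,interpolation=cv2.INTER_CUBIC))
```

```text
(no output)
```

View pics/w9c.png

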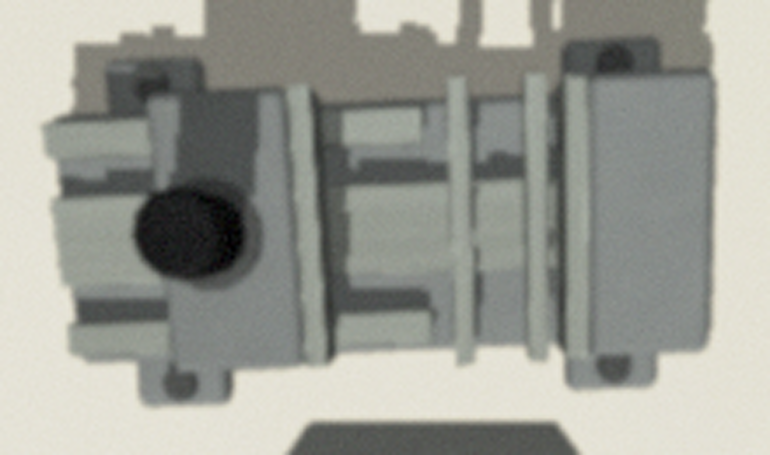

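View pics/w1c.png

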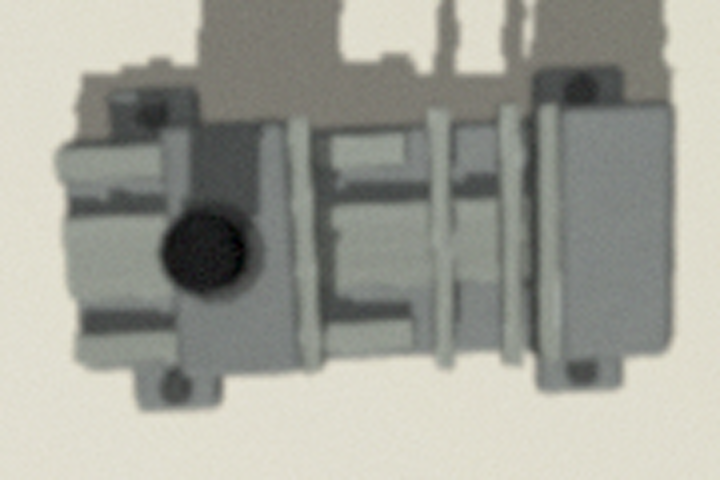

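Run:
```python
from h import *
import pickle
s,c9=pickle.load(open("w9.pkl","rb"));c1=pickle.load(open("w1.pkl","rb"))
C=pickle.load(open("c0.pkl","rb"));T=C["top"]
n=["faceL(+y)","faceR(-y)","back-y","back+y"]
a=[(568,77),(570,357),(708,348),(712,72)];b=[(540,107),(545,360),(670,352),(672,103)]
P9=[];P1=[]
for k,p,q in zip(n,a,b):
    o=(c9,p[0]/3.5+190,p[1]/3.5+75);o1=(c1,q[0]/4+220,q[1]/4+85)
    X,e=tri([o,o1]);P9.append(plane(*o,.062));P1.append(plane(*o1,.062));print(k,X.round(4),np.round(e,1),P9[-1].round(4),P1[-1].round(4))
for P in(P9,P1):
    P=np.array(P);f=(P[0]+P[1])/2;b=(P[2]+P[3])/2;w=P[0]-P[1];w2=P[3]-P[2];d=f-b
    print("face mid",f.round(4),"thick",np.linalg.norm(d),"w",np.linalg.norm(w),np.linalg.norm(w2),"xang",np.degrees(np.arctan2(-w[0],w[1])),np.degrees(np.arctan2(-w2[0],w2[1])),"axis",np.degrees(np.arctan2(-d[1],-d[0])))
# sliding jaw face edge (light strip right border) and post
for k,p in (("slide face+y",(312,85)),("slide face-y",(328,360))): print(k,plane(c9,p[0]/3.5+190,p[1]/3.5+75,.062).round(4))
print("post",plane(c9,190/3.5+190,232/3.5+75,.104).round(4),plane(c1,205/4+220,250/4+85,.104).round(4))
print("parallels", [plane(c9,x/3.5+190,y/3.5+75,.04).round(4) for x,y in((458,78),(465,362),(537,74),(539,357))])
```

```text
faceL(+y) [0.5509 0.3618 0.0499] [0. 0.] [0.5496 0.3602 0.062 ] [0.5495 0.3607 0.062 ]
faceR(-y) [0.5504 0.2912 0.0981] [0.1 0.1] [0.5545 0.2878 0.062 ] [0.5551 0.2882 0.062 ]
back-y [0.6029 0.288  0.0179] [0.1 0.1] [0.5927 0.2914 0.062 ] [0.5931 0.2914 0.062 ]
back+y [0.5887 0.3633 0.0563] [0.3 0.3] [0.5872 0.3625 0.062 ] [0.5878 0.3627 0.062 ]
face mid [0.5521 0.324  0.062 ] thick 0.03800195249880275 w 0.07256334652129733 0.0712982641313196 xang 3.877620485594601 4.457989647739821 axis 4.4139317345477895
face mid [0.5523 0.3245 0.062 ] thick 0.038287461060063026 w 0.07276418407923321 0.0714538351235055 xang 4.420656652360248 4.26074550542704 axis 3.9142836588702274
slide face+y [0.4825 0.3564 0.062 ]
slide face-y [0.487  0.2851 0.062 ]
post [0.458  0.3183 0.104 ] [0.4566 0.3188 0.104 ]
parallels [array([0.5211, 0.3619, 0.04  ]), array([0.5259, 0.2835, 0.04  ]), array([0.5431, 0.3636, 0.04  ]), array([0.5478, 0.2856, 0.04  ])]
```

Run:
```python
from h import *
from bench import state
import pickle
s,c=pickle.load(open("w9.pkl","rb"));R0=R.from_quat(s["eef_rot"])
for q in [(-.018,-.045,-.068),(.018,-.045,-.068),(-.018,-.045,-.008),(.018,-.045,-.008)]: print(q,proj(c,s["tcp_pos"]+R0.apply(q)).round(1))
cv2.imwrite("pics/w9b.png",cv2.resize(c["image"][185:395,240:390],None,fx=4,fy=4,interpolation=cv2.INTER_CUBIC)[:600])
u=np.array([np.cos(np.radians(3.8)),np.sin(np.radians(3.8))])
t=np.array([.5517,.3242])-.022*u;print(t)
plan(state(),(*t,.13,3.8))
```

```text
(-0.018, -0.045, -0.068) [257.  220.7]
(0.018, -0.045, -0.068) [368.  220.6]
(-0.018, -0.045, -0.008) [276.8 194.2]
(0.018, -0.045, -0.008) [349.1 194.1]
[0.52974837 0.32274197]
shift mm [ 14.2 -74.4  88. ] turn [ 0.1  0.2 -2.2]
```

View pics/w9b.png

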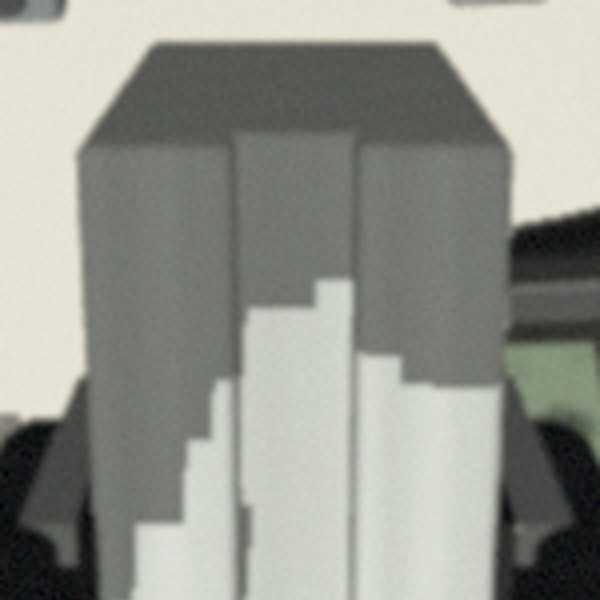

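The held bar fits the predicted corners to ~2 px. The vise axis is at ≈+3.8° and the mid point of the fixed face at ≈(0.5517, 0.3242). I'll move over it, then down.

>>> apply_moves(rows=[0.02,0.004,-0.025,0,0,0.1,-1,0.02,0.01,-0.055,0.01,0,0.2,-2.2,0.02,0.014,-0.074,0.04,0.1,0.2,-2.2,0.02,0.014,-0.074,0.07,0.1,0.2,-2.2,0.02,0.014,-0.074,0.08,0.1,0.2,-2.2])

```text
time_s: 10.32
tcp_pos: [0.5275, 0.3238, 0.135]
eef_rot: [0.999, 0.035, -0.002, 0.001]
force: [0.3, 0.1, -5.2]
width: 0.411
```

>>> apply_moves(rows=[0.02,0,0,0.005,0,0,0,0.02,0,0,0.005,0,0,0])

```text
time_s: 10.58
tcp_pos: [0.5276, 0.3243, 0.1301]
eef_rot: [0.999, 0.035, -0.002, 0.001]
force: [-0.1, 1.2, -5.4]
width: 0.414
```

Run:
```python
from h import *
from bench import state,camera
import pickle
s=state();print(s["time_s"],s["tcp_pos"],s["width"],s["force"],psi(s))
D={n:camera(n) for n in("scene","wrist","top")};pickle.dump((s,D),open("d10.pkl","wb"))
cv2.imwrite("pics/w10.png",D["wrist"]["image"])
cv2.imwrite("pics/s10.png",cv2.resize(D["scene"]["image"][240:420,170:350],None,fx=3.3,fy=3.3))
plan(s,(.5297,.3227,.05,3.8))
```

```text
10.575 [0.52755808 0.32427887 0.13010273] 0.4143505677026402 [-0.08849222  1.18678973 -5.43408563] 4.015080584400913
shift mm [ 2.4  1.6 80.1] turn [0.1 0.3 0.2]
```

View pics/w10.png

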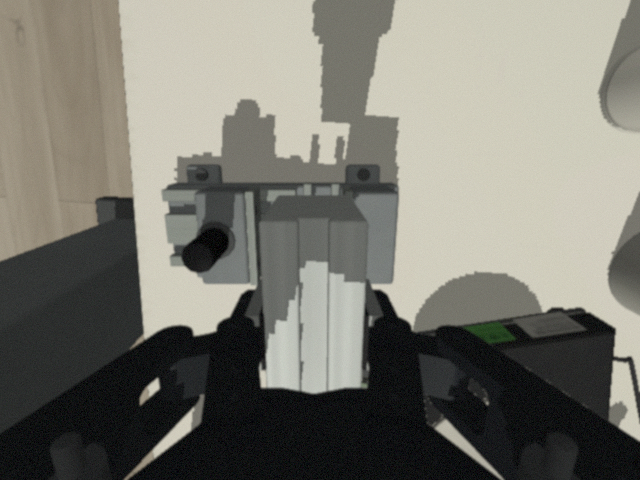

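View pics/s10.png

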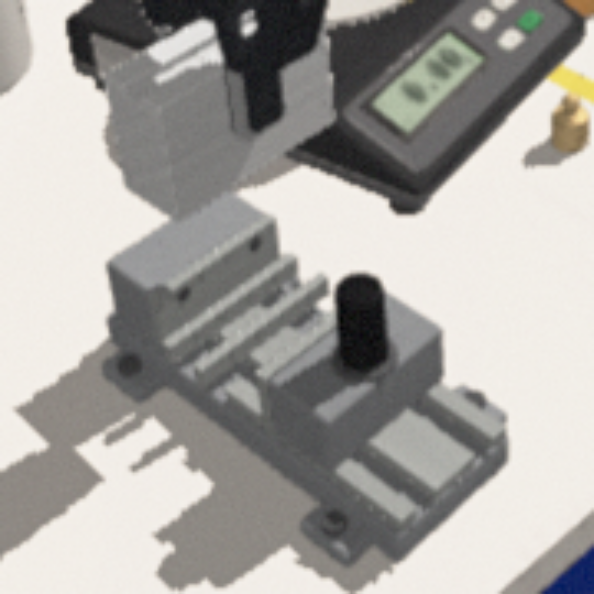

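Run:
```python
from h import *
import pickle
s,D=pickle.load(open("d10.pkl","rb"));c=D["wrist"]
cv2.imwrite("pics/w10c.png",cv2.resize(c["image"][155:300,150:410],None,fx=3,fy=3,interpolation=cv2.INTER_CUBIC))
a=np.radians(3.8);u=np.array([np.cos(a),np.sin(a)]);v=np.array([-u[1],u[0]]);f=np.array([.5517,.3242])
for n,x,y,z in [("back+y",.04,.037,.062),("back-y",.04,-.037,.062),("face+y",0,.037,.062),("post",-.097,0,.104),("slide+y",-.067,.037,.062),("par44+y",-.006,.04,.04),("par22",-.028,.04,.04)]:
    p=f+x*u+y*v;q=proj(c,(*p,z));print(n,q.round(1),"crop",((q-[150,155])*3).round())
```

```text
back+y [401.2 192.3] crop [753. 112.]
back-y [394.3 286.3] crop [733. 394.]
face+y [346.1 192.1] crop [588. 111.]
post [198. 259.] crop [144. 312.]
slide+y [254.  191.9] crop [312. 111.]
par44+y [336.1 184.4] crop [558.  88.]
par22 [308.2 184.4] crop [474.  88.]
```

View pics/w10c.png

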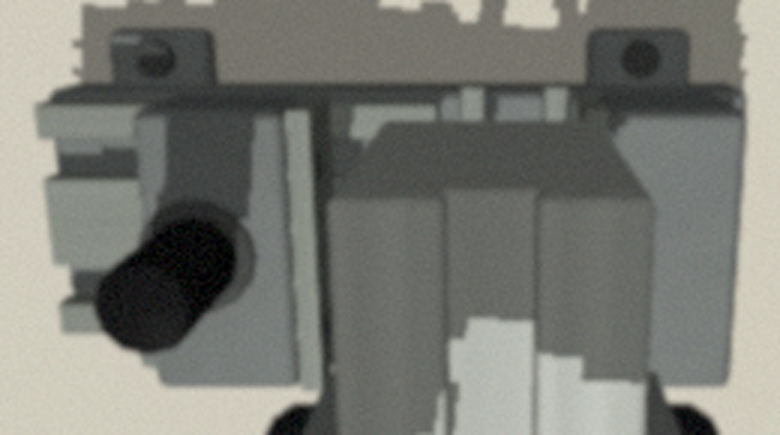

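>>> apply_moves(rows=[0.02,0.0025,0.0015,0.02,0.1,0.3,0,0.02,0.0025,0.0015,0.04,0.1,0.3,0,0.02,0.0025,0.0015,0.06,0.1,0.3,0,0.02,0.0025,0.0015,0.075,0.1,0.3,0,0.02,0.0025,0.0015,0.08,0.1,0.3,0])

```text
time_s: 11.35
tcp_pos: [0.5299, 0.3223, 0.0496]
eef_rot: [0.999, 0.035, 0.0, -0.0]
force: [0.1, -0.5, -4.8]
width: 0.414
```

Run:
```python
from h import *
from bench import state,camera
import pickle
s=state();print(s["time_s"],s["tcp_pos"],s["width"],s["force"],psi(s))
D={n:camera(n) for n in("scene","wrist","top")};pickle.dump((s,D),open("d11.pkl","wb"))
cv2.imwrite("pics/w11.png",D["wrist"]["image"])
cv2.imwrite("pics/s11.png",cv2.resize(D["scene"]["image"][270:410,180:340],None,fx=4.5,fy=4.2))
plan(s,(.5297,.3227,.032,3.8))
```

```text
11.35 [0.52993358 0.32232302 0.04959157] 0.4141137028592305 [ 0.12764014 -0.46749098 -4.81131518] 3.9851710051559857
shift mm [-0.2 -0.4 17.6] turn [-0.  -0.   0.2]
```

View pics/w11.png

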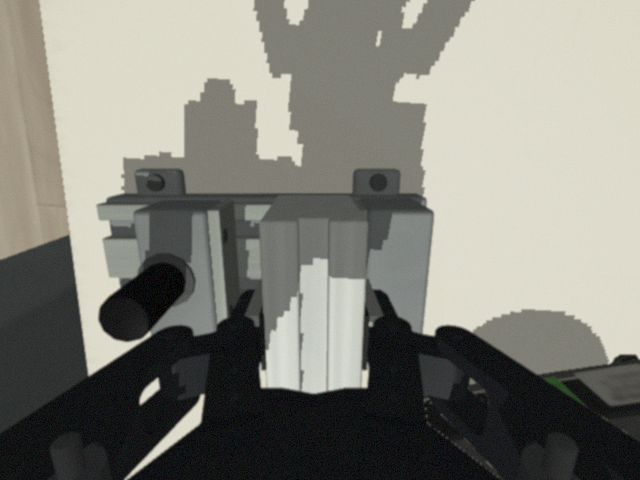

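View pics/s11.png

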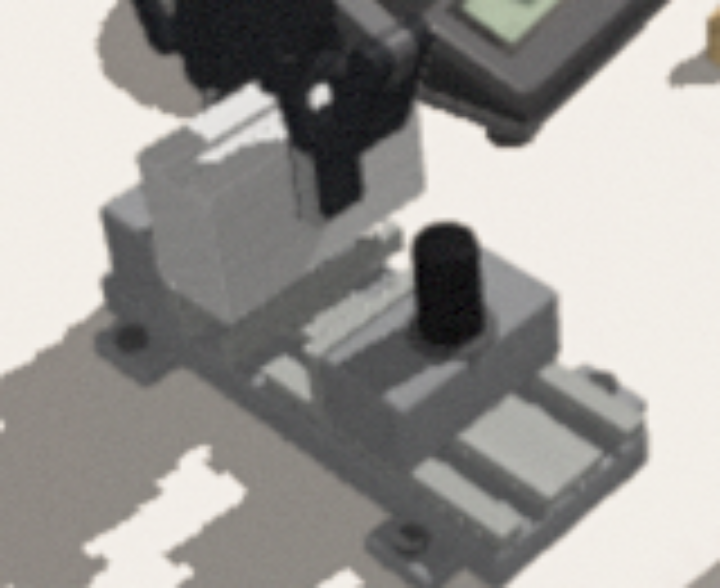

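The bar is in the slot with no contact (force still −4.8 N, its weight). I'll lower the last bit slowly.

>>> apply_moves(rows=[0.02,0,0,0.004,0,0,0,0.02,0,0,0.008,0,0,0,0.02,0,0,0.011,0,0,0,0.02,0,0,0.013,0,0,0,0.02,0,0,0.013,0,0,0])

```text
time_s: 12.12
tcp_pos: [0.5309, 0.3227, 0.0379]
eef_rot: [0.999, 0.035, 0.001, -0.001]
force: [-0.0, -1.6, -6.1]
width: 0.415
```

>>> apply_moves(rows=[0.02,0,0,0.001,0,0,0,0.02,0,0,0.003,0,0,0,0.02,0,0,0.003,0,0,0])

```text
time_s: 12.5
tcp_pos: [0.5308, 0.3226, 0.0347]
eef_rot: [0.999, 0.035, 0.001, -0.001]
force: [0.3, -0.0, -5.0]
width: 0.411
```

>>> apply_moves(rows=[0.02,-0.001,0,0.001,0,0,0,0.02,-0.001,0,0.002,0,0,0,0.02,-0.001,0,0.002,0,0,0])

```text
time_s: 12.88
tcp_pos: [0.5297, 0.3225, 0.0326]
eef_rot: [0.999, 0.035, 0.001, -0.001]
force: [-0.9, 0.1, -5.9]
width: 0.413
```

>>> apply_moves(rows=[0.02,0,0,0.001,0,0,0,0.02,0,0,0.002,0,0,0,0.02,0,0,0.002,0,0,0])

```text
time_s: 13.25
tcp_pos: [0.5299, 0.3227, 0.0319]
eef_rot: [0.999, 0.035, 0.001, -0.001]
force: [-2.5, -0.3, 5.4]
width: 0.414
```

Contact came at TCP z 0.032, exactly the expected seat (grasp −0.008 + 0.040). I'll check and release.

>>> apply_moves(rows=[0.04,0,0,0,0,0,0,0.045,0,0,0,0,0,0,0.055,0,0,0,0,0,0,0.06,0,0,0,0,0,0])

```text
time_s: 13.75
tcp_pos: [0.53, 0.3227, 0.0318]
eef_rot: [0.999, 0.035, 0.001, -0.001]
force: [-0.0, -0.7, 0.1]
width: 0.701
```

Run:
```python
from h import *
from bench import state,camera
import pickle
s=state();print(s["time_s"],s["tcp_pos"],s["width"],s["force"],psi(s))
D={n:camera(n) for n in("scene","wrist")};pickle.dump((s,D),open("d12.pkl","wb"))
cv2.imwrite("pics/w12.png",D["wrist"]["image"])
cv2.imwrite("pics/s12.png",cv2.resize(D["scene"]["image"][270:410,180:340],None,fx=4.5,fy=4.2))
```

```text
13.75 [0.5299878  0.32269501 0.03180744] 0.7014177476679891 [-0.03573316 -0.73028764  0.12224353] 3.9737271468906545
```

View pics/w12.png

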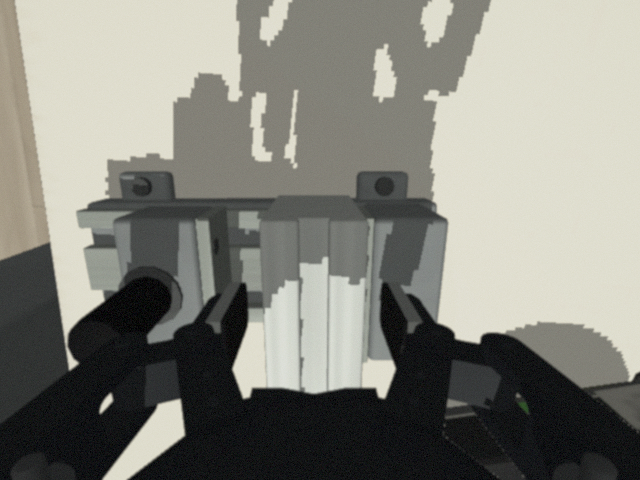

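View pics/s12.png

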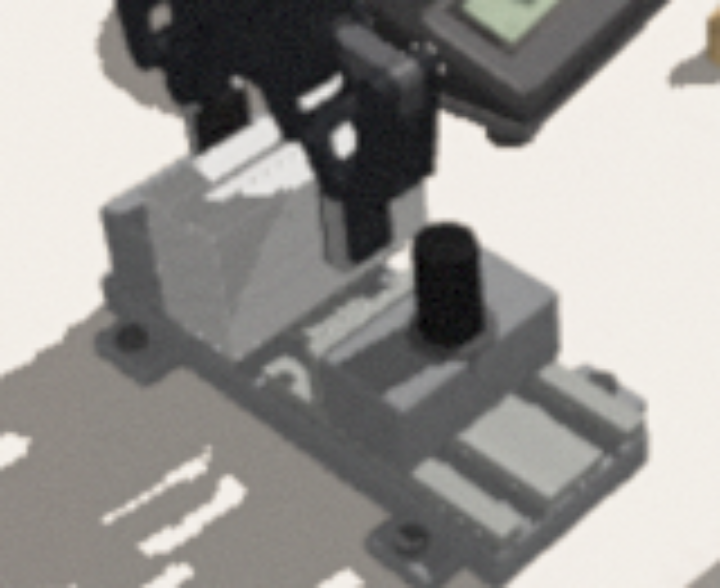

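The bar sits on the parallels, still upright, next to the fixed jaw. I'll back off straight up.

>>> apply_moves(rows=[0.06,0,0,-0.015,0,0,0,0.06,0,0,-0.04,0,0,0,0.06,0,0,-0.08,0,0,0,0.0,0,0,-0.13,0,0,0,0.0,0,0,-0.15,0,0,0])

```text
time_s: 14.48
tcp_pos: [0.5316, 0.3229, 0.1861]
eef_rot: [0.999, 0.034, 0.003, -0.003]
force: [-0.2, 0.0, -0.1]
width: 0.28
```

Run:
```python
from h import *
from bench import state,camera
import pickle
s=state();print(s["time_s"],s["tcp_pos"],s["width"],s["force"],psi(s))
D={n:camera(n) for n in("scene","wrist")};pickle.dump((s,D),open("d13.pkl","wb"))
cv2.imwrite("pics/w13.png",D["wrist"]["image"])
cv2.imwrite("pics/s13.png",cv2.resize(D["scene"]["image"][270:410,180:340],None,fx=4.5,fy=4.2))
plan(s,(.52,.29,.2,4),(.42,.30,.2,4),(.40,.316,.15,4))
```

```text
14.475 [0.53160517 0.32292445 0.18605597] 0.2803733683270008 [-0.23646705  0.00410922 -0.130991  ] 3.9405125574766475
shift mm [-13.7  32.  -14.2] turn [-0.3 -0.4 -0.1]
shift mm [-112.8   15.1  -14.8] turn [-0.3 -0.4 -0.1]
shift mm [-132.    -2.    35.1] turn [-0.3 -0.4 -0.1]
```

View pics/w13.png

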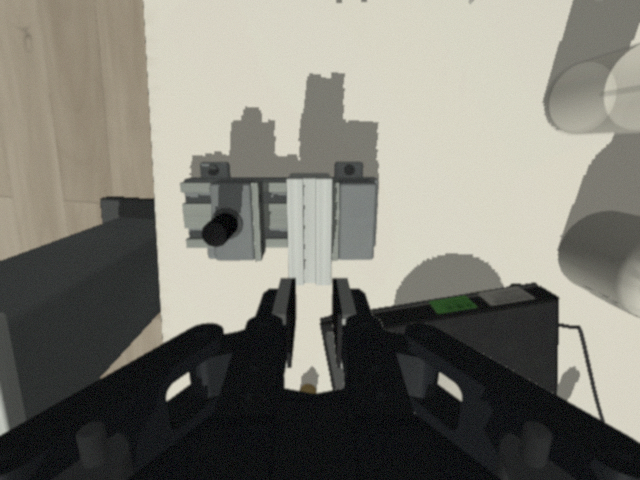

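View pics/s13.png

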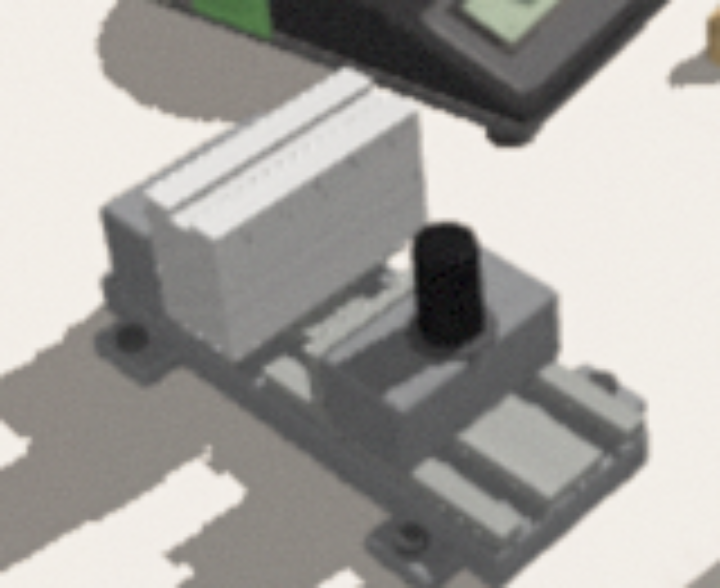

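The bar stands in the vise, groove up, on both parallels. Next I'll move the closed gripper behind the post.

Run:
```python
from h import *
from bench import state
plan(state(),(.405,.3148,.19,3.8),(.405,.3148,.048,3.8))
```

```text
shift mm [-127.    -0.4   -5.4] turn [-0.3 -0.4  0.2]
shift mm [-128.1    0.4  136.6] turn [-0.3 -0.4  0.2]
```

>>> apply_moves(rows=[0.0,-0.03,0,-0.01,0,0,0,0.0,-0.07,0,-0.01,-0.2,-0.2,0,0.0,-0.11,0,-0.005,-0.3,-0.4,0,0.0,-0.127,0,-0.005,-0.3,-0.4,0,0.0,-0.127,0,0.02,-0.3,-0.4,0], force=40)

```text
time_s: 15.2
tcp_pos: [0.4052, 0.3156, 0.1654]
eef_rot: [0.999, 0.035, 0.001, -0.001]
force: [-0.1, 1.0, -0.1]
width: -0.001
```

Run:
```python
from h import *
from bench import state,camera
s=state();print(s["tcp_pos"],psi(s),s["width"])
D={n:camera(n) for n in("scene","wrist")}
cv2.imwrite("pics/w14.png",D["wrist"]["image"])
cv2.imwrite("pics/s14.png",cv2.resize(D["scene"]["image"][230:410,180:360],None,fx=3.3,fy=3.3))
plan(s,(.405,.3148,.12,3.8),(.405,.3148,.048,3.8))
```

```text
[0.4051939  0.31560187 0.16535058] 4.04600274726763 -0.0009277541056663913
shift mm [-0.4  0.9 45.3] turn [-0.2 -0.2  0.2]
shift mm [ -0.6   1.1 117.3] turn [-0.2 -0.2  0.2]
```

View pics/w14.png

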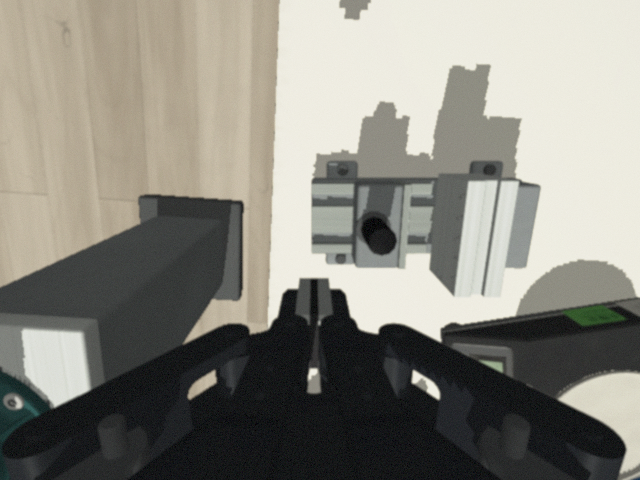

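View pics/s14.png

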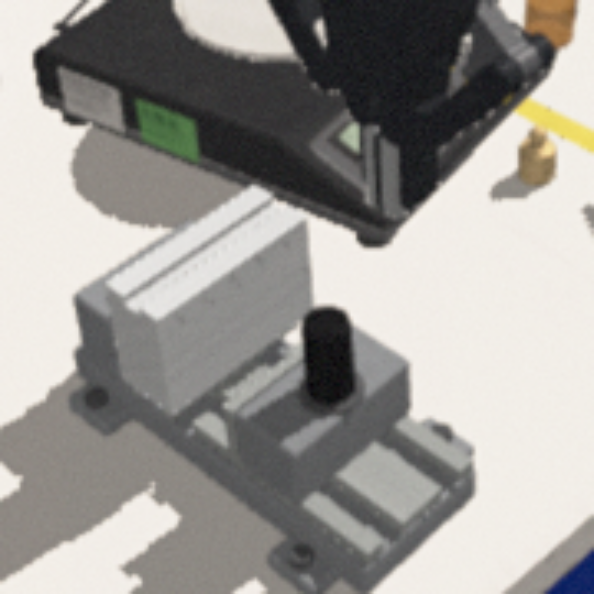

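The closed linkages spread along tool x, so I'll turn the tool by 90°. The narrow side of the fingers then pushes the post.

>>> apply_moves(rows=[0.0,0,0,0,0,0,-9,0.0,0,0,0,0,0,-18,0.0,0,0,0,0,0,-27,0.0,0,0,0,0,0,-36,0.0,0,0,0,0,0,-45])

```text
time_s: 15.92
tcp_pos: [0.4055, 0.3137, 0.1635]
eef_rot: [0.909, 0.416, -0.001, 0.001]
force: [0.1, 0.1, 0.7]
width: -0.001
```

>>> apply_moves(rows=[0.0,0,0,0,0,0,-9,0.0,0,0,0,0,0,-18,0.0,0,0,0,0,0,-27,0.0,0,0,0,0,0,-36,0.0,0,0,0,0,0,-45])

```text
time_s: 16.55
tcp_pos: [0.407, 0.3136, 0.1641]
eef_rot: [0.68, 0.734, -0.0, 0.001]
force: [0.4, -0.1, -0.3]
width: 0.003
```

Run:
```python
from h import *
from bench import state,camera
s=state();print(s["time_s"],s["tcp_pos"],psi(s),s["joint_pos"].round(2))
D={n:camera(n) for n in("scene","wrist")}
cv2.imwrite("pics/w15.png",D["wrist"]["image"])
plan(s,(.408,.315,.165,93.8),(.408,.315,.045,93.8))
```

```text
16.55 [0.40698981 0.31358171 0.16405397] 94.38435196649162 [-0.77  0.38  0.02  2.11 -0.01  0.65  0.91]
shift mm [ 1.3  1.1 -0.9] turn [0.1 0.1 0.6]
shift mm [  1.6   1.  119.1] turn [0.1 0.1 0.6]
```

View pics/w15.png

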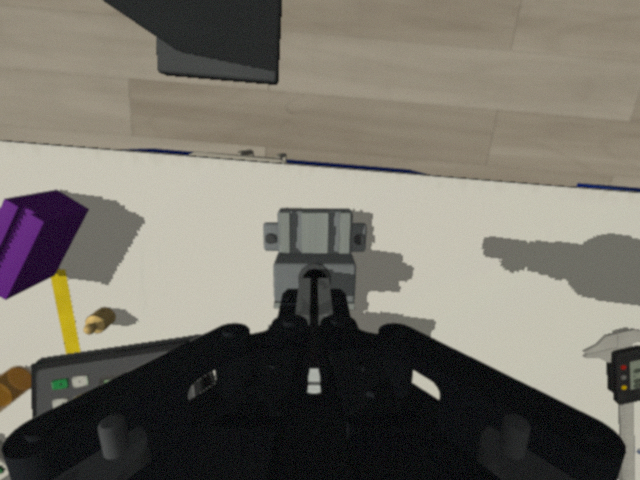

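>>> apply_moves(rows=[0.0,0.0015,0,0.03,0,0,0.6,0.0,0.0015,0,0.065,0,0,0.6,0.0,0.0015,0,0.095,0,0,0.6,0.0,0.0015,0,0.115,0,0,0.6,0.0,0.0015,0,0.119,0,0,0.6])

```text
time_s: 17.27
tcp_pos: [0.4071, 0.3142, 0.044]
eef_rot: [0.686, 0.727, -0.001, 0.001]
force: [-0.2, 0.3, 0.6]
width: -0.003
```

Run:
```python
from h import *
from bench import state,camera
s=state();print(s["time_s"],s["tcp_pos"],psi(s),s["force"])
D={n:camera(n) for n in("scene","wrist")}
cv2.imwrite("pics/w16.png",D["wrist"]["image"])
cv2.imwrite("pics/s16.png",cv2.resize(D["scene"]["image"][230:410,180:360],None,fx=3.3,fy=3.3))
```

```text
17.275 [0.40705536 0.31424174 0.04400318] 93.32141954949878 [-0.1969139   0.27943385  0.62627848]
```

View pics/w16.png

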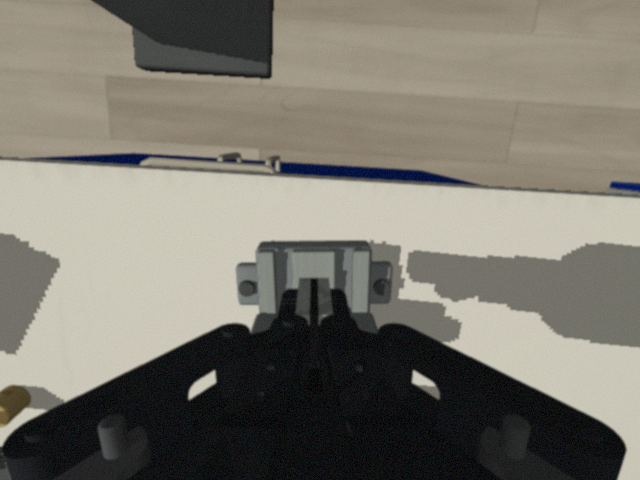

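View pics/s16.png

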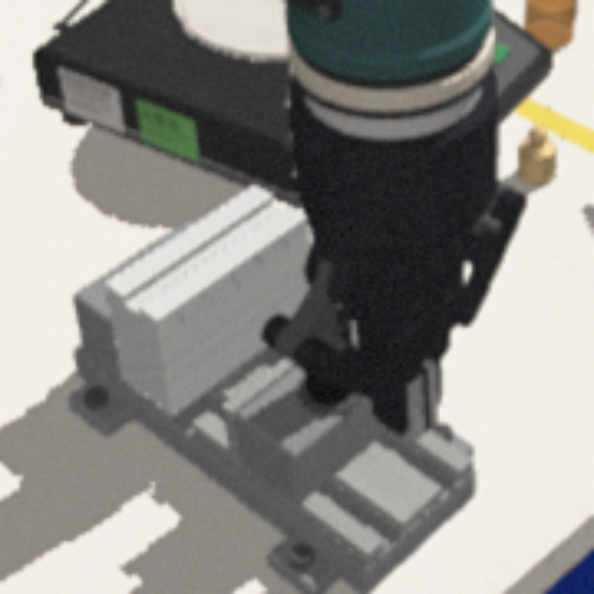

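Clear of the post with no contact. I'll advance along tool +y (vise +x) with an eye on the force.

>>> apply_moves(rows=[0.0,0,0.005,0,0,0,0,0.0,0,0.01,0,0,0,0,0.0,0,0.015,0,0,0,0,0.0,0,0.02,0,0,0,0])

```text
time_s: 17.88
tcp_pos: [0.4281, 0.3161, 0.0453]
eef_rot: [0.686, 0.728, -0.0, 0.001]
force: [-0.8, -0.1, 0.1]
width: 0.003
```

>>> apply_moves(rows=[0.0,0,0.004,0,0,0,0,0.0,0,0.008,0,0,0,0,0.0,0,0.012,0,0,0,0,0.0,0,0.016,0,0,0,0])

```text
time_s: 18.38
tcp_pos: [0.4439, 0.317, 0.0453]
eef_rot: [0.686, 0.728, -0.0, 0.001]
force: [-1.4, 0.4, 0.0]
width: -0.001
```

Run:
```python
from h import *
from bench import state,camera
s=state();print(s["time_s"],s["tcp_pos"],psi(s),s["force"])
D={n:camera(n) for n in("scene","top")}
cv2.imwrite("pics/s17.png",cv2.resize(D["scene"]["image"][230:410,180:360],None,fx=3.3,fy=3.3))
plan(s,(.45,.3178,.044,93.8),(.465,.3188,.044,93.8))
```

```text
18.375 [0.4438783  0.31702367 0.04525874] 93.37429490035531 [-1.37330367  0.43388757  0.03293124]
shift mm [0.4 6.2 1.3] turn [ 0.1  0.1 -0.4]
shift mm [ 0.5 21.2  1.3] turn [ 0.1  0.1 -0.4]
```

View pics/s17.png

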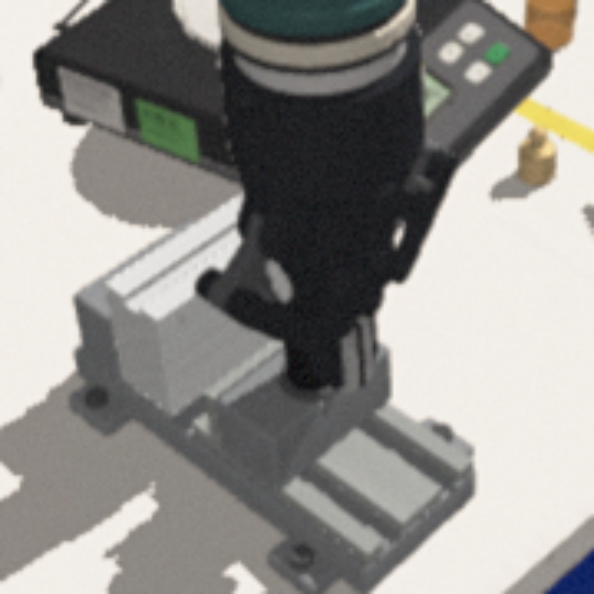

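The jaw is sliding (about 1.4 N). I'll continue.

>>> apply_moves(rows=[0.0,0,0.004,0,0,0,0,0.0,0,0.008,0,0,0,0,0.0,0,0.012,0,0,0,0,0.0,0,0.012,0,0,0,0])

```text
time_s: 18.98
tcp_pos: [0.4579, 0.3179, 0.0455]
eef_rot: [0.686, 0.727, 0.001, 0.002]
force: [0.2, -0.4, -0.4]
width: -0.004
```

>>> apply_moves(rows=[0.0,0,0.002,0,0,0,0,0.0,0,0.004,0,0,0,0,0.0,0,0.004,0,0,0,0])

```text
time_s: 19.35
tcp_pos: [0.4608, 0.3181, 0.0454]
eef_rot: [0.686, 0.727, 0.0, 0.001]
force: [-3.9, -0.0, 2.0]
width: 0.001
```

Run:
```python
from h import *
from bench import state,camera
s=state();print(s["time_s"],s["tcp_pos"],psi(s),s["force"])
D={n:camera(n) for n in("scene","top")}
cv2.imwrite("pics/s18.png",cv2.resize(D["scene"]["image"][230:410,180:360],None,fx=3.3,fy=3.3))
```

```text
19.35 [0.46080937 0.31805101 0.04540768] 93.33731983690181 [-3.85760051 -0.03743876  1.98307898]
```

View pics/s18.png

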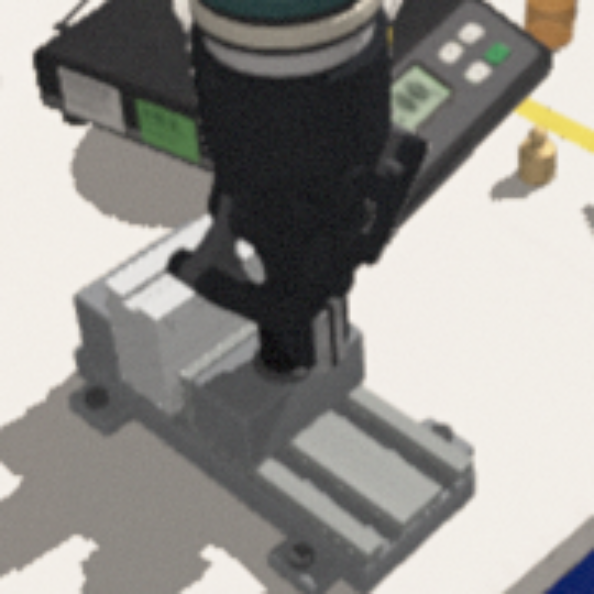

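The jaw has reached the bar (3.9 N). I'll keep pushing in small steps.

>>> apply_moves(rows=[0.0,0,0.002,0,0,0,0,0.0,0,0.003,0,0,0,0,0.0,0,0.003,0,0,0,0])

```text
time_s: 19.82
tcp_pos: [0.463, 0.3181, 0.0453]
eef_rot: [0.686, 0.727, -0.0, 0.001]
force: [-5.0, 0.3, 3.8]
width: -0.002
```

>>> apply_moves(rows=[0.0,0,0.002,0,0,0,0,0.0,0,0.003,0,0,0,0,0.0,0,0.003,0,0,0,0])

```text
time_s: 20.2
tcp_pos: [0.4628, 0.318, 0.0451]
eef_rot: [0.686, 0.728, -0.003, -0.0]
force: [-8.3, 0.2, 5.8]
width: 0.001
```

>>> apply_moves(rows=[0.0,0,0.003,0,0,0,0,0.0,0,0.005,0,0,0,0,0.0,0,0.005,0,0,0,0])

```text
time_s: 20.58
tcp_pos: [0.4624, 0.3176, 0.0446]
eef_rot: [0.685, 0.728, -0.007, -0.002]
force: [-12.3, 0.5, 7.8]
width: -0.001
```

Run:
```python
from h import *
from bench import state,camera
import pickle
s=state();print(s["time_s"],s["tcp_pos"],psi(s),s["force"])
D={n:camera(n) for n in("scene","top")};pickle.dump((s,D),open("d19.pkl","wb"))
cv2.imwrite("pics/s19.png",cv2.resize(D["scene"]["image"][270:400,180:330],None,fx=5,fy=4.6,interpolation=cv2.INTER_CUBIC))
```

```text
20.575 [0.46242689 0.31764446 0.04460786] 93.526597239095 [-12.31029703   0.49051      7.79413128]
```

View pics/s19.png

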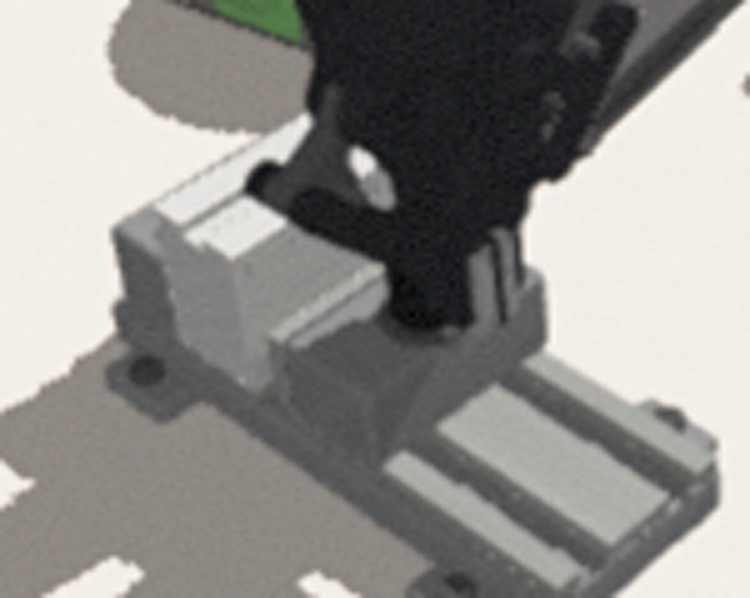

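Stalled at 12 N. I'll back off along the push line, then go up and inspect.

>>> apply_moves(rows=[0.0,0,-0.004,0,0,0,0,0.0,0,-0.012,0,0,0,0,0.0,0,-0.03,0,0,0,0,0.0,0,-0.035,-0.03,0,0,0,0.0,0,-0.035,-0.08,0,0,0])

```text
time_s: 21.3
tcp_pos: [0.4261, 0.3149, 0.1244]
eef_rot: [0.685, 0.729, -0.009, -0.002]
force: [1.0, 0.2, 0.4]
width: 0.0
```

Run:
```python
from h import *
from bench import state
s=state();print(s["time_s"],s["tcp_pos"],psi(s),s["force"])
plan(s,(.52,.25,.25,50))
```

```text
21.3 [0.42606376 0.31493734 0.12437776] 93.58447180299748 [0.99389306 0.1556579  0.42894453]
shift mm [ -71.9   87.5 -126.5] turn [-0.7  0.9 43.6]
```

>>> apply_moves(rows=[0.0,0,0,-0.06,0,0,9,0.0,-0.01,0.01,-0.12,-0.3,0.4,18,0.0,-0.02,0.025,-0.126,-0.5,0.6,27,0.0,-0.035,0.05,-0.126,-0.6,0.8,36,0.0,-0.06,0.075,-0.126,-0.7,0.9,44])

```text
time_s: 21.92
tcp_pos: [0.5066, 0.2616, 0.2499]
eef_rot: [0.908, 0.418, 0.001, -0.001]
force: [0.2, -0.8, -0.6]
width: -0.0
```

>>> apply_moves(rows=[0.0,0,0,0,0,0,10,0.0,0,0,0,0,0,20,0.0,0,0,0,0,0,30,0.0,0,0,0,0,0,40,0.0,0,0,0,0,0,45])

```text
time_s: 22.55
tcp_pos: [0.5058, 0.2615, 0.2495]
eef_rot: [0.999, 0.037, 0.0, -0.001]
force: [0.4, -1.1, 0.3]
width: 0.001
```

Run:
```python
from h import *
from bench import state,camera
import pickle
s=state();print(s["time_s"],s["tcp_pos"],psi(s),s["force"])
D={n:camera(n) for n in("scene","top","wrist")};pickle.dump((s,D),open("d20.pkl","wb"))
cv2.imwrite("pics/w20.png",D["wrist"]["image"])
cv2.imwrite("pics/s20.png",cv2.resize(D["scene"]["image"][270:400,180:330],None,fx=5,fy=4.6,interpolation=cv2.INTER_CUBIC))
```

```text
22.55 [0.50576804 0.26148073 0.24951464] 4.23754328178548 [ 0.37787402 -1.14926993  0.31007289]
```

View pics/w20.png

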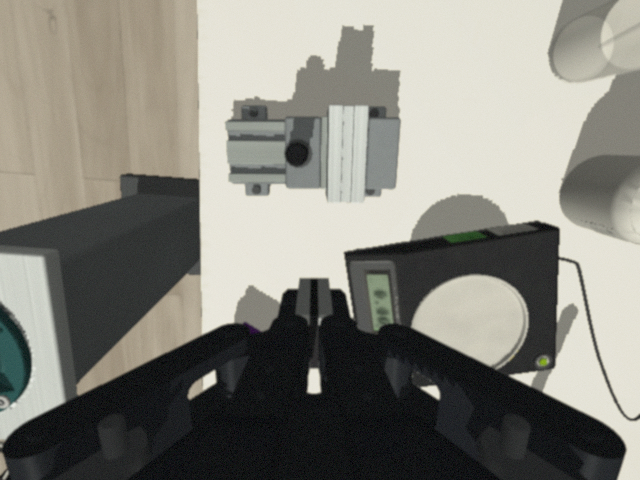

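View pics/s20.png

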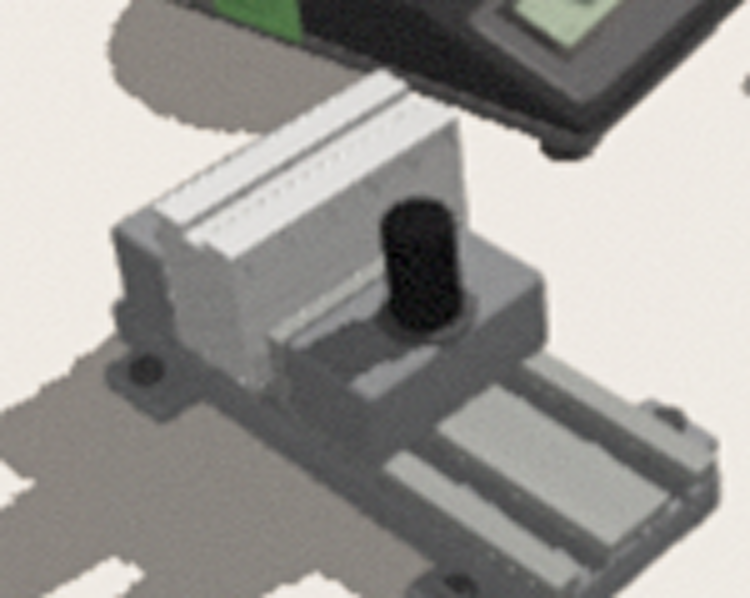

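Now I'll measure the bar against the jaws.

Run:
```python
from h import *
import pickle
s,D=pickle.load(open("d20.pkl","rb"))
cv2.imwrite("pics/w20c.png",cv2.resize(D["wrist"]["image"][90:215,265:415],None,fx=5,fy=4.8,interpolation=cv2.INTER_CUBIC))
cv2.imwrite("pics/t20c.png",cv2.resize(D["top"]["image"][200:320,150:250],None,fx=5,fy=5,interpolation=cv2.INTER_CUBIC))
```

```text
(no output)
```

View pics/w20c.png

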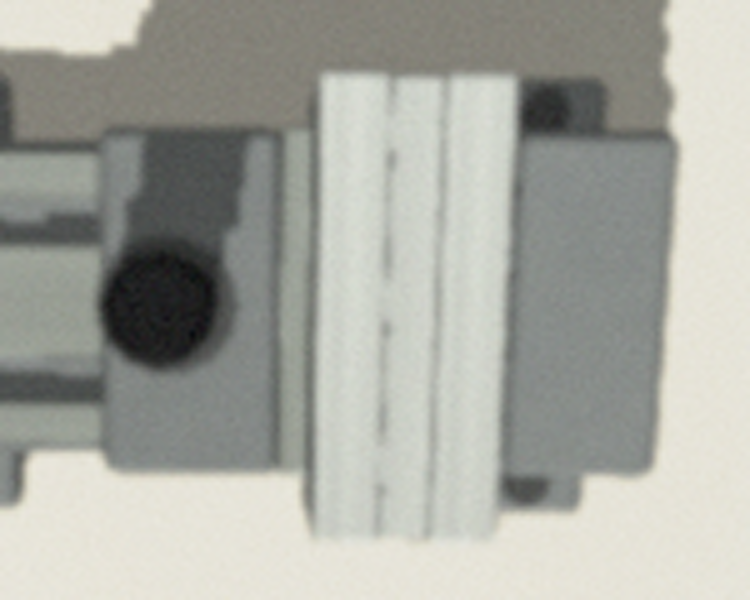

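Run:
```python
from h import *
import pickle
s,D=pickle.load(open("d20.pkl","rb"));c=D["wrist"]
P=lambda x,y,z:plane(c,x/5+265,y/4.8+90,z)
a=np.radians(3.8);u=np.array([np.cos(a),np.sin(a)]);v=np.array([-u[1],u[0]]);f=np.array([.5515,.3242])
def vf(p): d=p[:2]-f; return (np.array([d@u+.05,d@v])*1000).round(1)
B=[P(318,72,.1),P(518,72,.1),P(497,540,.1),P(312,540,.1)]
print("bar corners vise",[vf(b) for b in B],"centre",vf(sum(B)/4))
for w in(B[0]-B[3],B[1]-B[2]): print("long axis ang-90:",np.degrees(np.arctan2(w[1],w[0]))-90)
print("size",[np.linalg.norm(B[i]-B[(i+1)%4]).round(4) for i in range(4)])
J=[P(678,137,.062),P(652,475,.062)];print("back",[vf(b) for b in J]);w=J[0]-J[1];print(np.degrees(np.arctan2(w[1],w[0]))-90)
J=[P(105,130,.062),P(107,470,.062)];print("slide rear",[vf(b) for b in J]);w=J[0]-J[1];print(np.degrees(np.arctan2(w[1],w[0]))-90)
print("post",vf(P(160,307,.104)))
# bar top height via scene + wrist
S=D["scene"]
sc=[(157,212),(385,70),(462,122),(232,260)] # crop 5,4.6 off (180,270): +y back,-y back,-y front,+y front
for p,q in zip(sc,[(518,72),(497,540),(312,540),(318,72)]):
    print(tri([(S,p[0]/5+180,p[1]/4.6+270),(c,q[0]/5+265,q[1]/4.8+90)]))
```

```text
bar corners vise [array([13.2, 44. ]), array([49.4, 44.4]), array([ 50.1, -44.7]), array([ 13.9, -45.1])] centre [31.7 -0.3]
long axis ang-90: 4.301544312302823
long axis ang-90: 4.262709995789223
size [np.float64(0.0363), np.float64(0.0891), np.float64(0.0362), np.float64(0.0891)]
back [array([88.7, 35.9]), array([ 88.8, -36. ])]
3.9004507109301727
slide rear [array([-28.6,  36.2]), array([-29., -36.])]
3.4314017484770005
post [-15.5   0.8]
(array([0.54708552, 0.36712554, 0.09767906]), [np.float64(1.4077564498856745), np.float64(2.3544990192953494)])
(array([0.5536728 , 0.27757252, 0.09868068]), [np.float64(1.374653704061028), np.float64(2.20251145257814)])
(array([0.51814136, 0.27503326, 0.09536459]), [np.float64(0.7849804148250112), np.float64(1.2092475771319464)])
(array([0.51122787, 0.36489165, 0.09959248]), [np.float64(0.7540584211142173), np.float64(1.2087815630156102)])
```

View pics/t20c.png

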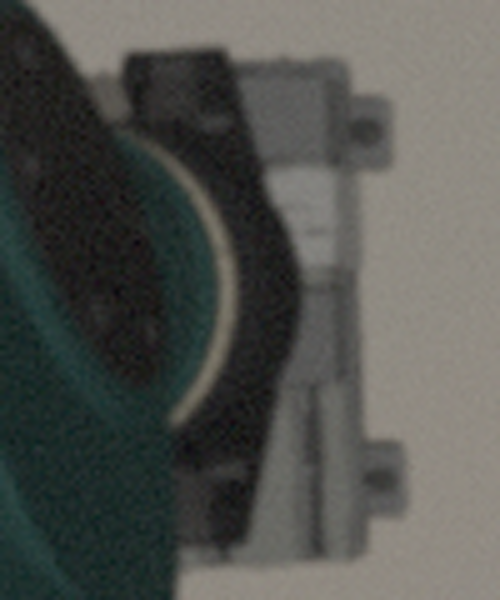

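The bar is at vise x = 31.7 and y = −0.3 mm, 0.4° off the jaw line, with its top at about 98–100 mm. The jaw face and post put the jaws about 35.5–36 mm apart. The robot is clear of everything, so I'm handing in.

Run:
```python
from bench import sign_off
print(sign_off())
```

```text
the job is handed in; nothing more can be done
None
```

The aluminium bar is clamped in the vise, and I handed the job in at about 23 s. I lowered it onto the parallels (contact at the expected height) and released it. I then pushed the jaw post with the closed fingers until it stalled at about 12 N.

**Last checks:**
- **Bar position:** its centre is at vise x = 31.7 mm, y = −0.3 mm. It is 0.4° off the jaw line.
- **Bar height:** three corners of its top measured 98–100 mm and one 95 mm, against 100 mm expected; that pair of views disagreed by 1–2 px.
- **Jaws:** about 35.5–36 mm apart, measured from the sliding jaw's rear and the post.
- **Surroundings:** the gripper was clear of everything. The brass weight looked in place in a late scene picture. I did not measure the petri dish and dropper bottle again at the end, but nothing pushed them.

**What failed or disagreed:**
- **First grasp:** it missed, because the fingers closed on top of the bar at about 8 N without moving it. Two views showed the real fingertips about 30 mm short of the reported TCP, so I grasped lower.
- **Vise angle:** my first coarse estimate was 1.7°, and closer views gave 3.8°, which I used.
- **Push force:** it also had an upward part of about 8 N, which I did not explain; the bar measured seated afterwards.

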